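# Close the resin moulds and lock the vibrating box

### The job

Close the two-part moulds in the vibrating box: put every mould top that lies on the bench down on the lower half it belongs to, the one of the same length, so that it sits fully home on the register lugs (a lower half whose top is not here stays open). Then set the cover on the box, its ear with the hole over the ear in the middle of the box's side, and turn both wing knobs fully clockwise so that their tongues swing under the frame edge. Finally move the lock pin from its parking ear through the cover's ear and the box's ear, fully home, and leave the bottles and other things on the bench as they stand.

Things in the scene. Friction and masses are not known exactly. Their poses are not given: they have to be found in the camera images.
- box: Vibrating box, fixed: white housing 262 (x) x 182 (y) mm with a steel tray, floor at z = 38 mm. Origin: centre of its underside, z up. The top frame, 250 x 170 mm, upper face z = 110, 4 mm thick, leaves a centred opening of 210 x 130 mm and overhangs the walls inward by 14 mm. On its -y side two ears 8 mm thick, flush with the frame: lock ear at x = 0, parking ear at x = -85 mm.
- frame_hole (a point): Centre of the vertical 12.5 mm hole in the box's lock ear, at the upper face, 101 mm to the box's -y side. Axes as the box's. The parking ear has a like hole at box (-85, -101) mm.
- lower_a: Lower half of the 70 mm mould, bolted to the box floor: aluminium block 44 (x) x 70 (y) x 18 mm; origin at the centre of its underside, z up. Two steel register lugs (8 x 12 mm, 6 mm high) stand on its top at (x, y) = (13, 16) and (-13, -16) mm. The lower halves stand in a row along the box's x axis, 56 mm apart, in any order.
- top_a: Top half of the 70 mm mould: block 44 (x) x 70 (y) x 16 mm, 0.13 to 0.26 kg; black grip bar on top, 14 (x) x 46 (y) mm, 16 to 40 mm high. Origin at the centre of its underside, z up. Pockets below (2 mm play each side) fit only the lugs of its own lower half, either way round: origin then 18 mm above that half's origin, else 6 mm proud. None if absent.
- lower_b: Lower half of the 84 mm mould, bolted to the box floor: aluminium block 44 (x) x 84 (y) x 18 mm; origin at the centre of its underside, z up. Two steel register lugs (8 x 12 mm, 6 mm high) stand on its top at (x, y) = (-13, 27) and (13, -27) mm. The lower halves stand in a row along the box's x axis, 56 mm apart, in any order.
- top_b: Top half of the 84 mm mould: block 44 (x) x 84 (y) x 16 mm, 0.13 to 0.26 kg; black grip bar on top, 14 (x) x 46 (y) mm, 16 to 40 mm high. Origin at the centre of its underside, z up. Pockets below (2 mm play each side) fit only the lugs of its own lower half, either way round: origin then 18 mm above that half's origin, else 6 mm proud. None if absent.
- lower_c: Lower half of the 98 mm mould, bolted to the box floor: aluminium block 44 (x) x 98 (y) x 18 mm; origin at the centre of its underside, z up. Two steel register lugs (8 x 12 mm, 6 mm high) stand on its top at (x, y) = (13, 38) and (-13, -38) mm. The lower halves stand in a row along the box's x axis, 56 mm apart, in any order.
- top_c: Top half of the 98 mm mould: block 44 (x) x 98 (y) x 16 mm, 0.13 to 0.26 kg; black grip bar on top, 14 (x) x 46 (y) mm, 16 to 40 mm high. Origin at the centre of its underside, z up. Pockets below (2 mm play each side) fit only the lugs of its own lower half, either way round: origin then 18 mm above that half's origin, else 6 mm proud. None if absent.
- cover: Loose aluminium cover, 0.67 kg, lying right way up: plate 250 (x) x 170 (y) mm, z = 16 to 21 mm, on four feet 14 x 14 mm at (+-96, +-56) mm. Origin at the centre, at foot level, z up. On the box the feet go into the corners of the frame opening with 2 mm play, the plate lies on the frame, cover axes along the box's, origin 94 mm above the box's. The tongues are under the plate.
- cover_handle (a point): Centre of the bar of the cover's black bow handle, in the middle of the cover: 12 mm wide (x), 64 mm long (y), 14 mm high, 33 mm above the plate's top, free space below. Axes as the cover's.
- cover_hole (a point): Centre of the 12 mm hole in the cover's ear, at the ear's upper face (5 mm thick), 101 mm to the -y side of the cover's centre. Axes as the cover's.
- knob_near (a joint): Wing knob on the cover's -x end, 75 mm from its centre, axis vertical. 0: wing along the cover's y, tongue clear of the frame; grows clockwise seen from above to the stop at 1.571 rad: wing along the cover's x, tongue 12 mm under the frame edge. Starts at 0 to 0.3; stays where it is left (0.06 N m friction).
- knob_near_grip (a point): On the near knob's axis at mid-height of its wing: black, 10 mm thick, 44 mm long, 24 mm high, on a hub 30 mm across and 6 mm high that stands on the plate. Axes turn with the knob: y along the wing, z up.
- knob_far (a joint): The same wing knob on the cover's +x end: same directions and values.
- knob_far_grip (a point): On the axis of the far wing knob, at the middle of the wing's height; the same wing. y along the wing, z up.
- lock_pin: Loose lock pin, 40 g, upright in the box's parking ear: steel shaft 8 mm across, 30 mm long with a 5 mm taper at the tip; collar 20 mm across, 4 mm thick; black round grip 16 mm across, 26 mm high (34 to 60 mm above the tip). Origin at the tip, z up towards the grip. Home, its collar lies on the cover's ear, the tip 25 mm below the frame's upper face.
- wash_bottle: Bystander: white wash bottle with red spout, 72 x 105 x 191 mm, at the back. Origin at the centre of its underside, z up.
- bottle_clear: Bystander: clear reagent bottle with blue cap, 64 mm across, 146 mm high, at the back. Origin at the centre of its underside, z up.
- flask_small: Bystander: conical flask, 78 mm across, 131 mm high, at the back. Origin at the centre of its underside, z up.
- mixing_cup: Bystander: small white weighing cup, 36 mm across, 29 mm high, on the near side. Origin at the centre of its underside, z up.
- label_roll: Bystander: roll of label tape lying flat, 68 mm across, 20 mm high, left of the box. Origin at the centre of its underside, z up.
- dropper_bottle: Bystander: dropper bottle with black rubber bulb, 37 mm across, 102 mm high, left of the box. Origin at the centre of its underside, z up.
Not all that is in view belongs to the job. What is shaped like the top_b but red or yellow is not meant.

How it is judged:
By the outcome, as a careful person would: the job done as asked, in the order asked, and still so for the second after the job is handed in, with the robot touching nothing.
Of top_a, top_b, top_c only 2 to 3 are there at a start; the rules pass over those that are not, and their reading is None.
At some moment in a run one of top_a, top_b, top_c may be knocked a few centimetres aside while the robot is not near it.
It also fails if it takes over 210 s, if anything falls off the work surface, if the arm or the gripper's body presses on something with over 40 N, if the wrist force passes 120 N, or if a joint passes its speed limit or range.

### The arm

A 6-joint arm with a two-finger parallel gripper is mounted at the origin on a cart in front of the work surface, level with it; the furniture and walls round the work are solid. World frame = base frame: x ahead of the robot, y to its left, z up, the work surface at z = 0. Lengths are in m, angles in rad, forces in N, time in s.
With the tool pointing down it reaches from about 0.3 to 1 m from the base axis. Payload 5.1 kg.
Tool frame: the origin (TCP) lies on the centre line of the jaws, within the pads' length; the fingertips stand 17 mm ahead of it and the grasp point (between the pads) lies 2 mm behind it; z points along the fingers, y is the line along which they close (so a half turn about z gives the same grasp; the last joint's range is limited). The gripper opens to 95 mm and grips with 3 to 60 N. Pads are 20 mm wide; open, the fingers measure 119 mm over their backs; the gripper's body (75 mm by 180 mm) begins 59 mm behind the grasp point.
Start: joints at [1.217, 0.124, 1.65, -0, 1.367, -0.083], TCP at [0.174, 0.626, 0.194] pointing down, gripper open.
Joint ranges: [-2.61, 2.61], [-1.02, 2.33], [0.03, 2.71], [-1.35, 4.49], [0.32, 2.68], [-2.91, 2.91]. Speed limits (rad/s): [2.57, 2.57, 3.14, 3.14, 3.14, 3.14].

### API

Orientations are given as [roll, pitch, yaw] about the fixed x, y, z axes, in that order (R = Rz(yaw) Ry(pitch) Rx(roll)).
In Python, from plant import robot gives the robot as it stands. The module is installed in compiled form; this text tells all that it offers.
- The arm moves only by the shell command python3 -m handwheel 'ROWS' [FORCE]. ROWS is JSON, a list of rows, each an object of numbers: "wx", "wy", "wz": the turn, a rotation vector about the tool's x, y, z as a fraction of full scale; "x", "y", "z": the shift along the tool's x, y, z as a fraction of full scale; "gripper": the opening, from 0 (shut) to 1 (fully open). In form: [{"wx": .., "wy": .., "wz": .., "x": .., "y": .., "z": .., "gripper": ..}, ...]. A call has 1 to 5 rows; each row is the pose to reach, as a shift and turn from the pose commanded when the call began, along the tool's axes at that moment; what a row does not reach only later rows make up. Full scale, the value 1, is 800 mm for a shift and pi/2 rad for a turn. A row lasts 1/10 s, in which the tool goes at most 50 mm and 8.59 degrees, less where a joint would pass 70% of its speed; a pose out of reach is approached as far as the arm can. A call with a number of a shift or a turn outside -1 to 1 is refused whole. A call with a gripper value outside its range is refused whole. The fingers move at their own pace and stop on an object; FORCE is the grip in N (left out, the last holds). Time passes only in rows, so rows that repeat a pose let the fingers close. It gives the time, the measured TCP pose, the force, the opening and the grip force at its end, in the units of the state.
- robot.read_state(): the state, without advancing time (a new reading comes with each control period).
- robot.get_image(name): name is "scene" or "top" or "wrist"; returns (picture, depth): 420x560x3 uint8, blue, green, red; 420x560 float32, m along the optical axis (not along the pixel's ray), 0 where there is no reading.
- robot.camera_model(name): a dict with "K" (3x3 intrinsics, pixels), "world_to_cam" (4x4, takes a point from world to camera coordinates). Camera axes: x right, y up, looking along -z (the intrinsics and any distortion apply to the point x, -y, -z); pixel columns grow to the right and rows downward; lengths in m; the calibration is good to about 2 mm. A picture is of the moment at which its call begins: read the wrist's pose just before it. camera_model takes no time and is no camera call; for the wrist camera it gives the pose at the moment of the call.
- robot.finish_job(): hands the job in; it is judged then, once.
The state is a dict: "t": time; "qpos": joint angles; "dq": joint speeds; "joint_efforts": joint torques, N m; "eef_pos": TCP position; "ee_rot": TCP orientation; "force": force on the tool from outside, world axes, zero at the start; "wrist_torque": the same for the moment, N m; "grip_width": finger opening in m; "grasp_force": force on a finger pad.
Only numpy, scipy, OpenCV 4.12 (cv2) and the standard library are available. Lean on these libraries where they do the work, as an engineer would, in place of code of your own. Each camera call takes 0.05 s, during which the arm holds its last target. There are 200 camera calls.

## Working session

There is one attempt and no reset: what is moved stays moved. The work goes in short steps, Python scripts to look and compute and a shell command to move; the robot and the scene stay as the last step left them, time stands still between calls to the robot, and variables do not carry over. Pictures are saved under pics/ and viewed, at most 14 in all, crops included, and the job is handed in when it is done.

```bash
mkdir -p pics; ls
cat > h.py <<'E'
import numpy as np, cv2
from scipy.spatial.transform import Rotation as R
from plant import robot
def px2w(name,depth,u,v,cm=None,r=1):
    cm=cm or robot.camera_model(name);K=np.array(cm["K"]);T=np.linalg.inv(np.array(cm["world_to_cam"]))
    p=depth[int(v)-r:int(v)+r+1,int(u)-r:int(u)+r+1];d=np.median(p[p>0])
    x=(u-K[0,2])/K[0,0]*d;y=(v-K[1,2])/K[1,1]*d
    return (T@[x,-y,-d,1])[:3]
def cloud(depth,cm):
    K=np.array(cm["K"]);T=np.linalg.inv(np.array(cm["world_to_cam"]))
    v,u=np.mgrid[:depth.shape[0],:depth.shape[1]]
    P=np.stack([(u-K[0,2])/K[0,0]*depth,-(v-K[1,2])/K[1,1]*depth,-depth,np.ones_like(depth)],-1)
    return (P@T.T)[...,:3]
def w2px(cm,p):
    q=np.array(cm["world_to_cam"])@[*p,1];K=np.array(cm["K"]);return K[0,0]*q[0]/-q[2]+K[0,2],K[1,1]*-q[1]/-q[2]+K[1,2]
def go(pos,yaw):
    """row values for tool-down pose at pos (world), tool y axis direction given by yaw (world angle of tool y)"""
    s=robot.read_state();R0=R.from_euler('xyz',s['ee_rot']);
    d=R0.inv().apply(np.array(pos)-s['eef_pos'])/0.8
    y=np.array([np.cos(yaw),np.sin(yaw),0]);z=np.array([0,0,-1.]);best=None
    for sg in (1,-1):
        yy=sg*y;Rt=R.from_matrix(np.stack([np.cross(yy,z),yy,z],1))
        w=(R0.inv()*Rt).as_rotvec()/(np.pi/2)
        print('shift',d.round(4),'turn',w.round(4),'dist mm',(np.linalg.norm(d)*800).round(0),'q6',s['qpos'][5])
def st():
    s=robot.read_state();print({k:np.round(s[k],4).tolist() for k in('t','qpos','eef_pos','ee_rot','force','grip_width','grasp_force')})
E
python3 - <<'E'
from h import *
st()
for n in("scene","top","wrist"):
    cm=robot.camera_model(n);im,d=robot.get_image(n);cv2.imwrite(f'pics/{n}0.png',im);np.save(f'{n}0.npy',d);print(n,{k:(np.round(v,3).tolist() if not isinstance(v,(str,type(None))) else v) for k,v in cm.items()})
E
```

```text
pics
{'t': 0.0, 'qpos': [1.2174, 0.1245, 1.6517, 0.0, 1.3675, -0.0826], 'eef_pos': [0.1737, 0.6257, 0.1929], 'ee_rot': [-3.1395, -0.0002, 2.8708], 'force': [1.5287, -0.0864, 1.0198], 'grip_width': 0.0951, 'grasp_force': 0.0}
scene {'K': [[503.494, 0.0, 276.554], [0.0, 503.494, 207.934], [0.0, 0.0, 1.0]], 'world_to_cam': [[-0.897, -0.442, -0.014, 0.526], [0.271, -0.574, 0.773, -0.261], [-0.349, 0.689, 0.635, -1.714], [0.0, 0.0, 0.0, 1.0]]}
top {'K': [[438.553, 0.0, 276.913], [0.0, 438.553, 211.445], [0.0, 0.0, 1.0]], 'world_to_cam': [[0.013, -1.0, 0.018, -0.069], [0.995, 0.014, 0.102, -0.591], [-0.102, 0.016, 0.995, -1.437], [0.0, 0.0, 0.0, 1.0]]}
wrist {'K': [[366.609, 0.0, 278.856], [0.0, 366.609, 212.712], [0.0, 0.0, 1.0]], 'world_to_cam': [[0.267, 0.964, -0.002, -0.649], [-0.935, 0.259, -0.241, 0.028], [-0.232, 0.067, 0.971, -0.39], [0.0, 0.0, 0.0, 1.0]]}
```

View pics/top0.png

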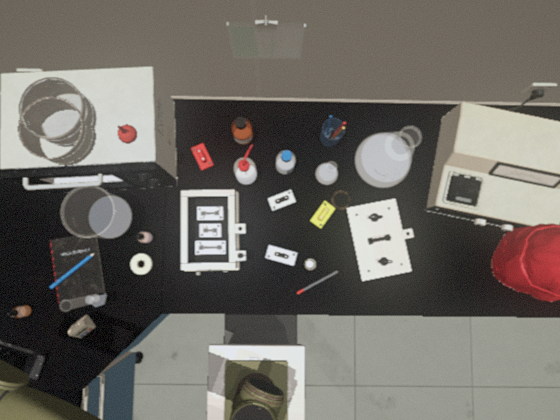

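View pics/scene0.png

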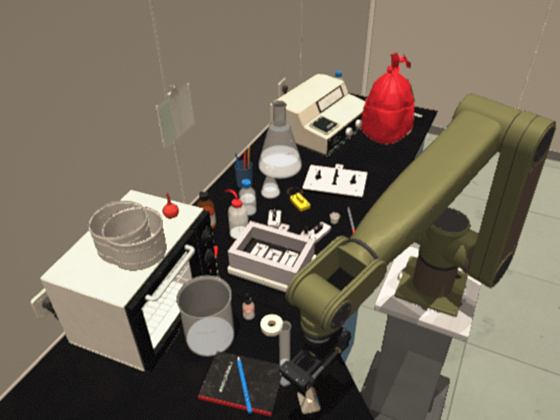

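The top view shows the box at about (210,230) with its ears towards the right (-y), and the lock pin at (242,256). There are two white tops at (282,200) and (281,255), and the cover at (380,240) with its ear at (408,233). The yellow and red blocks are decoys. I'll measure next.

```bash
cat >> h.py <<'E'
def rect(name,im,d,box,zr,minb=120,cm=None):
    """minAreaRect in world mm of bright pixels within pixel box and z range"""
    P=cloud(d,cm or robot.camera_model(name));u0,v0,u1,v1=box
    m=np.zeros(d.shape,bool);m[v0:v1,u0:u1]=1
    m&=(P[...,2]>zr[0])&(P[...,2]<zr[1])&(im.max(-1)>minb if minb>0 else im.max(-1)<-minb)&(d>0)
    n,l,s,c=cv2.connectedComponentsWithStats(m.astype('u1'));k=1+np.argmax(s[1:,4]);m=l==k
    (cx,cy),(a,b),t=cv2.minAreaRect((P[m][:,:2]*1000).astype('f4'))
    if a<b:a,b,t=b,a,t+90
    t=(t+90)%180-90
    print('c %.1f %.1f size %.1f x %.1f long-axis %.2f deg z %.1f n %d'%(cx,cy,a,b,t,np.median(P[m][:,2])*1000,m.sum()));return cx,cy,t
E
python3 - <<'E'
from h import *
im=cv2.imread('pics/top0.png');d=np.load('top0.npy')
for n,b,z in(('topL',(255,235,305,275),(.008,.03)),('topR',(262,183,302,217),(.008,.03)),('cover',(335,190,425,290),(.01,.03)),('boxframe',(170,180,255,280),(.1,.125)),('lo1',(185,200,235,222),(.048,.064)),('lo2',(185,222,235,239),(.048,.064)),('lo3',(185,239,235,262),(.048,.064))):
    print(n,end=' ')
    try: rect('top',im,d,b,z,90)
    except Exception as e: print(e)
c=np.vstack([cv2.resize(im[175:285,170:310],None,fx=4,fy=4,interpolation=3)])
cv2.imwrite('pics/c1.png',c)
E
```

```text
topL c 446.9 -74.4 size 97.8 x 43.7 long-axis 75.29 deg z 16.4 n 324
topR c 633.5 -74.8 size 86.7 x 46.0 long-axis -69.68 deg z 16.3 n 271
cover c 507.7 -417.4 size 249.7 x 202.5 long-axis 11.72 deg z 21.4 n 3573
boxframe c 525.6 144.3 size 250.0 x 202.4 long-axis 1.98 deg z 110.8 n 1754
lo1 c 580.6 160.6 size 83.4 x 43.3 long-axis -87.14 deg z 57.0 n 333
lo2 c 524.8 159.1 size 70.2 x 39.7 long-axis -89.30 deg z 57.1 n 270
lo3 c 468.0 157.7 size 95.8 x 42.3 long-axis -89.07 deg z 57.3 n 389
```

View pics/c1.png

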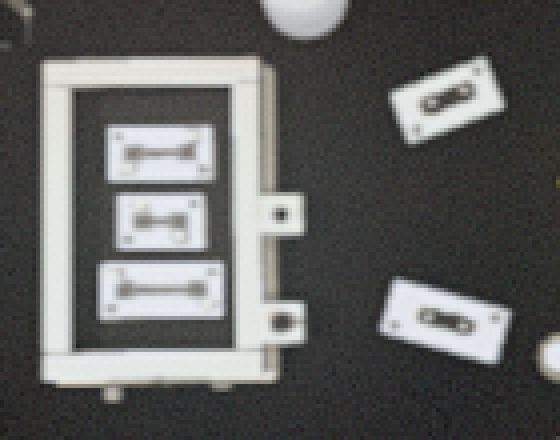

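Both tops are identified by size: 98 mm (top_c) at (447,-74) and 84 mm (top_b) at (633,-75). In the crop the lower halves sit b, c and a at box +56, -56 and 0. I'll move to a hover point for a closer wrist view.

```bash
cat >> h.py <<'E'
def plan(*wps):
    """wps: (x,y,z[m],tool-y yaw deg). prints each leg relative to previous one (tool pointing exactly down after leg 1)"""
    s=robot.read_state();p=np.array(s['eef_pos']);R0=R.from_euler('xyz',s['ee_rot'])
    for i,(x,y,z,a) in enumerate(wps):
        yv=np.array([np.cos(np.radians(a)),np.sin(np.radians(a)),0]);zv=np.array([0,0,-1.])
        Rt=R.from_matrix(np.stack([np.cross(yv,zv),yv,zv],1));q=np.array([x,y,z])
        d=R0.inv().apply(q-p)/.8;w=(R0.inv()*Rt).as_rotvec()/(np.pi/2)
        print('leg%d  x %.4f y %.4f z %.4f  wx %.4f wy %.4f wz %.4f  (%.0f mm %.0f deg)'%(i+1,*d,*w,np.linalg.norm(d)*800,np.linalg.norm(w)*90));p,R0=q,Rt
E
python3 -c "
from h import *
plan((.22,.50,.30,50),(.35,.32,.30,28),(.45,.16,.30,6),(.52,.04,.30,0))"
```

```text
leg1  x -0.0978 y -0.1363 z -0.1333  wx -0.0010 wy 0.0001 wz 0.2720  (171 mm 24 deg)
leg2  x -0.2691 y -0.0679 z 0.0000  wx 0.0000 wy 0.0000 wz 0.2444  (222 mm 22 deg)
leg3  x -0.2353 y 0.0165 z 0.0000  wx 0.0000 wy 0.0000 wz 0.2444  (189 mm 22 deg)
leg4  x -0.1583 y 0.0713 z 0.0000  wx 0.0000 wy 0.0000 wz 0.0667  (139 mm 6 deg)
```

```bash
python3 -m handwheel '[{"x":-0.0978,"y":-0.1363,"z":-0.1333,"wx":-0.001,"wz":0.272},{"x":-0.0978,"y":-0.1363,"z":-0.1333,"wx":-0.001,"wz":0.272},{"x":-0.0978,"y":-0.1363,"z":-0.1333,"wx":-0.001,"wz":0.272},{"x":-0.0978,"y":-0.1363,"z":-0.1333,"wx":-0.001,"wz":0.272},{"x":-0.0978,"y":-0.1363,"z":-0.1333,"wx":-0.001,"wz":0.272}]'
python3 -m handwheel '[{"x":-0.2691,"y":-0.0679,"wz":0.2444},{"x":-0.2691,"y":-0.0679,"wz":0.2444},{"x":-0.2691,"y":-0.0679,"wz":0.2444},{"x":-0.2691,"y":-0.0679,"wz":0.2444},{"x":-0.2691,"y":-0.0679,"wz":0.2444}]'
python3 -m handwheel '[{"x":-0.2353,"y":0.0165,"wz":0.2444},{"x":-0.2353,"y":0.0165,"wz":0.2444},{"x":-0.2353,"y":0.0165,"wz":0.2444},{"x":-0.2353,"y":0.0165,"wz":0.2444},{"x":-0.2353,"y":0.0165,"wz":0.2444}]'
python3 -m handwheel '[{"x":-0.1583,"y":0.0713,"wz":0.0667},{"x":-0.1583,"y":0.0713,"wz":0.0667},{"x":-0.1583,"y":0.0713,"wz":0.0667},{"x":-0.1583,"y":0.0713,"wz":0.0667},{"x":-0.1583,"y":0.0713,"wz":0.0667}]'
python3 -c "
from h import *
cm=robot.camera_model('wrist');im,d=robot.get_image('wrist');cv2.imwrite('pics/w1.png',im);np.save('w1.npy',d);st();np.save('w1T.npy',np.array(cm['world_to_cam']))"
```

```text
{'t': 0.2, 'qpos': [1.2174, 0.1243, 1.6512, -0.0, 1.3675, -0.0826], 'eef_pos': [0.1737, 0.6259, 0.1933], 'ee_rot': [-3.1402, -0.0001, 2.8708], 'force': [0.6215, -0.7829, 0.0176], 'grip_width': 0.0948, 'grasp_force': 0.0}schema error: expected keys wx, wy, wz, x, y, z, gripper
schema error: expected keys wx, wy, wz, x, y, z, gripper
schema error: expected keys wx, wy, wz, x, y, z, gripper
schema error: expected keys wx, wy, wz, x, y, z, gripper
```

View pics/w1.png

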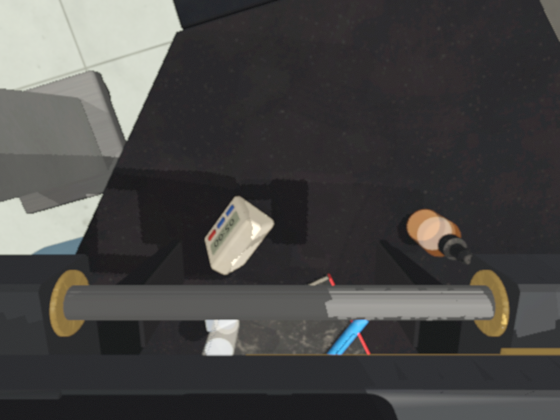

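The rows need all seven keys, so nothing moved. The wrist picture shows only the bench near the start; the gripper hides the rows below about 260.

```bash
python3 -m handwheel '[{"wx":-0.001,"wy":0,"wz":0.272,"x":-0.0978,"y":-0.1363,"z":-0.1333,"gripper":1},{"wx":-0.001,"wy":0,"wz":0.272,"x":-0.0978,"y":-0.1363,"z":-0.1333,"gripper":1},{"wx":-0.001,"wy":0,"wz":0.272,"x":-0.0978,"y":-0.1363,"z":-0.1333,"gripper":1},{"wx":-0.001,"wy":0,"wz":0.272,"x":-0.0978,"y":-0.1363,"z":-0.1333,"gripper":1},{"wx":-0.001,"wy":0,"wz":0.272,"x":-0.0978,"y":-0.1363,"z":-0.1333,"gripper":1}]'
python3 -m handwheel '[{"wx":0,"wy":0,"wz":0.2444,"x":-0.2691,"y":-0.0679,"z":0,"gripper":1},{"wx":0,"wy":0,"wz":0.2444,"x":-0.2691,"y":-0.0679,"z":0,"gripper":1},{"wx":0,"wy":0,"wz":0.2444,"x":-0.2691,"y":-0.0679,"z":0,"gripper":1},{"wx":0,"wy":0,"wz":0.2444,"x":-0.2691,"y":-0.0679,"z":0,"gripper":1},{"wx":0,"wy":0,"wz":0.2444,"x":-0.2691,"y":-0.0679,"z":0,"gripper":1}]'
python3 -m handwheel '[{"wx":0,"wy":0,"wz":0.2444,"x":-0.2353,"y":0.0165,"z":0,"gripper":1},{"wx":0,"wy":0,"wz":0.2444,"x":-0.2353,"y":0.0165,"z":0,"gripper":1},{"wx":0,"wy":0,"wz":0.2444,"x":-0.2353,"y":0.0165,"z":0,"gripper":1},{"wx":0,"wy":0,"wz":0.2444,"x":-0.2353,"y":0.0165,"z":0,"gripper":1},{"wx":0,"wy":0,"wz":0.2444,"x":-0.2353,"y":0.0165,"z":0,"gripper":1}]'
python3 -m handwheel '[{"wx":0,"wy":0,"wz":0.0667,"x":-0.1583,"y":0.0713,"z":0,"gripper":1},{"wx":0,"wy":0,"wz":0.0667,"x":-0.1583,"y":0.0713,"z":0,"gripper":1},{"wx":0,"wy":0,"wz":0.0667,"x":-0.1583,"y":0.0713,"z":0,"gripper":1},{"wx":0,"wy":0,"wz":0.0667,"x":-0.1583,"y":0.0713,"z":0,"gripper":1},{"wx":0,"wy":0,"wz":0.0667,"x":-0.1583,"y":0.0713,"z":0,"gripper":1}]'
python3 -c "
from h import *
cm=robot.camera_model('wrist');im,d=robot.get_image('wrist');cv2.imwrite('pics/w2.png',im);np.save('w2.npy',d);st();np.save('w2T.npy',np.array(cm['world_to_cam']))
plan((.53,-.20,.30,0))
plan((.53,-.0,.30,0))"
```

```text
t: 0.7
eef_pos: [0.2214, 0.5, 0.3046]
ee_rot: [3.134, -0.001, 2.441]
force: [-0.3, -0.6, -0.2]
grip_width: 0.0949
grasp_force: 0.0
t: 1.2
eef_pos: [0.3513, 0.3182, 0.2989]
ee_rot: [-3.141, -0.0, 2.057]
force: [-0.2, 0.3, -0.7]
grip_width: 0.0951
grasp_force: 0.0
t: 1.7
eef_pos: [0.4516, 0.1576, 0.2984]
ee_rot: [-3.14, -0.0, 1.67]
force: [-1.8, 0.3, -0.6]
grip_width: 0.0948
grasp_force: 0.0
t: 2.2
eef_pos: [0.52, 0.0411, 0.2988]
ee_rot: [-3.139, -0.002, 1.571]
force: [-0.4, 0.0, -0.3]
grip_width: 0.0954
grasp_force: 0.0
{'t': 2.25, 'qpos': [-0.0244, -0.2073, 1.7971, 0.0022, 1.5532, -0.0256], 'eef_pos': [0.5198, 0.0416, 0.2992], 'ee_rot': [-3.1402, -0.0022, 1.572], 'force': [0.119, -0.3124, 0.3001], 'grip_width': 0.0953, 'grasp_force': 0.0}
leg1  x -0.3020 y 0.0124 z -0.0017  wx -0.0009 wy -0.0014 wz 0.0008  (242 mm 0 deg)
leg1  x -0.0520 y 0.0127 z -0.0011  wx -0.0009 wy -0.0014 wz 0.0008  (43 mm 0 deg)
```

View pics/w2.png

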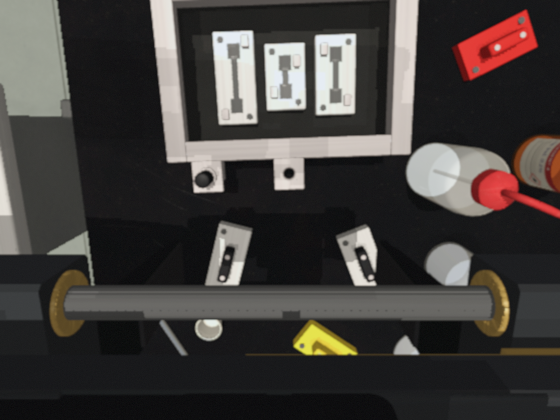

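The wrist view shows the lower halves c (235,78), a (285,76) and b (335,75). The parking ear with the pin is at (205,178), the lock-ear hole at (289,173), and the two tops at (228,255) and (360,255). I'll measure the lower halves and the bottles here, and look again from further back for the tops.

```bash
python3 -m handwheel '[{"wx":-0.001,"wy":-0.0014,"wz":0,"x":-0.302,"y":0.0124,"z":-0.0017,"gripper":1},{"wx":-0.001,"wy":-0.0014,"wz":0,"x":-0.302,"y":0.0124,"z":-0.0017,"gripper":1},{"wx":-0.001,"wy":-0.0014,"wz":0,"x":-0.302,"y":0.0124,"z":-0.0017,"gripper":1},{"wx":-0.001,"wy":-0.0014,"wz":0,"x":-0.302,"y":0.0124,"z":-0.0017,"gripper":1},{"wx":-0.001,"wy":-0.0014,"wz":0,"x":-0.302,"y":0.0124,"z":-0.0017,"gripper":1}]' | head -3
python3 - <<'E'
from h import *
K=robot.camera_model('wrist')["K"]
im=cv2.imread('pics/w2.png');d=np.load('w2.npy');cm={"K":K,"world_to_cam":np.load('w2T.npy')}
for n,b in(('lc',(205,25,262,130)),('la',(262,35,310,115)),('lb',(310,25,362,122))):
    print(n,end=' ');rect('w',im,d,b,(.048,.0595),90,cm)
print('frame',end=' ');rect('w',im,d,(150,130,420,200),(.1,.125),90,cm)
P=cloud(d,cm)
im2,d2=robot.get_image('wrist');cm2=robot.camera_model('wrist');cv2.imwrite('pics/w3.png',im2);np.save('w3.npy',d2);np.save('w3T.npy',cm2['world_to_cam'])
d0=np.load('top0.npy');P0=cloud(d0,robot.camera_model('top'))
for n,(u0,v0,u1,v1) in dict(wash=(232,145,258,186),clear=(272,145,298,176),flask=(312,158,342,187)).items():
    Q=P0[v0:v1,u0:u1].reshape(-1,3);Q=Q[(Q[:,2]>.04)&(Q[:,2]<.25)];print(n,Q.min(0).round(3),Q.max(0).round(3))
st()
E
```

```text
t: 2.75
eef_pos: [0.5302, -0.2013, 0.3013]
ee_rot: [3.139, 0.001, 1.573]
lc c 470.4 155.4 size 97.9 x 44.2 long-axis -88.13 deg z 56.5 n 3473
la c 526.3 157.5 size 70.3 x 44.1 long-axis -88.00 deg z 56.5 n 2425
lb c 582.3 159.4 size 84.1 x 44.4 long-axis -87.99 deg z 56.5 n 2984
frame c 528.7 68.8 size 250.1 x 62.8 long-axis 0.01 deg z 110.4 n 6612
wash [0.686 0.013 0.04 ] [0.782 0.083 0.195]
clear [ 0.723 -0.115  0.04 ] [ 0.785 -0.052  0.152]
flask [ 0.699 -0.254  0.04 ] [ 0.757 -0.2    0.135]
{'t': 2.8, 'qpos': [-0.4641, -0.1027, 1.7019, -0.0034, 1.539, -0.4618], 'eef_pos': [0.53, -0.2065, 0.3007], 'ee_rot': [3.1401, 0.0046, 1.5686], 'force': [-1.2575, -3.9921, -0.0067], 'grip_width': 0.0951, 'grasp_force': 0.0}
```

View pics/w3.png

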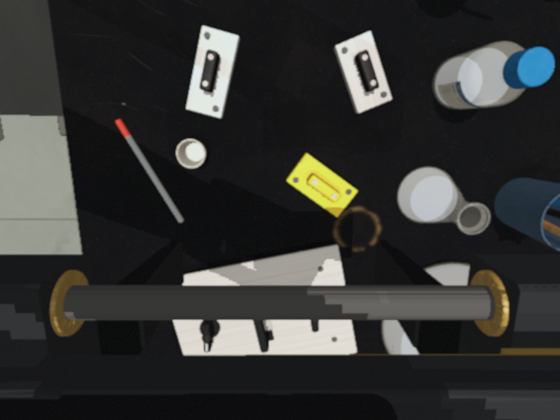

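The wrist view shows top_c at (213,72), top_b at (363,72), the cup at (190,153) and the yellow decoy at (322,184). I'll measure the tops again with the arm settled.

Run:
```python
from h import *
robot.get_image('wrist');im,d=robot.get_image('wrist');cm=robot.camera_model('wrist')
print('c',end=' ');c=rect('w',im,d,(170,10,255,130),(.005,.03),90,cm)
print('b',end=' ');b=rect('w',im,d,(320,15,405,125),(.005,.03),90,cm)
P=cloud(d,cm)
for box in((170,10,255,130),(320,15,405,125)):
    rect('w',im,d,box,(.03,.05),-90,cm)
st()
plan((.447,-.0744,.20,-14.7),(.447,-.0744,.036,-14.7))
```

```text
c c 448.2 -74.2 size 98.0 x 44.5 long-axis 75.51 deg z 16.7 n 2583
b c 634.4 -73.2 size 83.9 x 44.7 long-axis -67.47 deg z 16.7 n 2128
c 449.2 -75.4 size 44.3 x 11.8 long-axis 75.23 deg z 40.2 n 360
c 633.7 -74.5 size 43.9 x 13.3 long-axis -66.12 deg z 40.2 n 406
{'t': 2.9, 'qpos': [-0.4578, -0.1054, 1.7043, 0.0008, 1.5414, -0.4569], 'eef_pos': [0.5301, -0.2012, 0.3008], 'ee_rot': [3.1401, -0.0001, 1.5698], 'force': [-0.376, -0.1881, -0.2229], 'grip_width': 0.0951, 'grasp_force': 0.0}
leg1  x 0.1584 y -0.1043 z 0.1259  wx 0.0009 wy -0.0002 wz 0.1627  (182 mm 15 deg)
leg2  x 0.0000 y 0.0000 z 0.2050  wx 0.0000 wy 0.0000 wz 0.0000  (164 mm 0 deg)
```

```bash
python3 -m handwheel '[{"wx":0.0009,"wy":0,"wz":0.1605,"x":0.1586,"y":-0.1028,"z":0.1259,"gripper":1},{"wx":0.0009,"wy":0,"wz":0.1605,"x":0.1586,"y":-0.1028,"z":0.1259,"gripper":1},{"wx":0.0009,"wy":0,"wz":0.1605,"x":0.1586,"y":-0.1028,"z":0.1259,"gripper":0.6},{"wx":0.0009,"wy":0,"wz":0.1605,"x":0.1586,"y":-0.1028,"z":0.1259,"gripper":0.6},{"wx":0.0009,"wy":0,"wz":0.1605,"x":0.1586,"y":-0.1028,"z":0.1259,"gripper":0.6}]' 20
python3 -m handwheel '[{"wx":0,"wy":0,"wz":0,"x":0,"y":0,"z":0.05,"gripper":0.5},{"wx":0,"wy":0,"wz":0,"x":0,"y":0,"z":0.1,"gripper":0.5},{"wx":0,"wy":0,"wz":0,"x":0,"y":0,"z":0.1,"gripper":0.5}]'
python3 -c "
from h import *
st();plan((.4482,-.0743,.036,-14.5),(.4482,-.0743,.20,-14.5),(.455,.04,.2,-6),(.4704,.1554,.2,2),(.4704,.1554,.115,2))"
```

```text
t: 3.4
eef_pos: [0.4446, -0.0695, 0.1967]
ee_rot: [-3.137, -0.001, 1.325]
force: [-1.0, -1.2, -0.3]
grip_width: 0.0761
grasp_force: 0.0
t: 3.7
eef_pos: [0.4447, -0.0723, 0.1157]
ee_rot: [-3.133, -0.0, 1.321]
force: [-1.2, -0.0, -0.2]
grip_width: 0.0525
grasp_force: 0.0
{'t': 3.7, 'qpos': [-0.2802, -0.267, 2.1545, -0.0002, 1.2626, -0.0305], 'eef_pos': [0.4447, -0.0723, 0.1157], 'ee_rot': [-3.133, -0.0001, 1.3211], 'force': [-1.169, -0.034, -0.2217], 'grip_width': 0.0525, 'grasp_force': 0.0}
leg1  x -0.0014 y 0.0057 z 0.0995  wx -0.0054 wy -0.0000 wz 0.0021  (80 mm 1 deg)
leg2  x 0.0000 y 0.0000 z -0.2050  wx 0.0000 wy 0.0000 wz 0.0000  (164 mm 0 deg)
leg3  x 0.1405 y -0.0275 z 0.0000  wx 0.0000 wy 0.0000 wz -0.0944  (115 mm 9 deg)
leg4  x 0.1455 y 0.0041 z 0.0000  wx 0.0000 wy 0.0000 wz -0.0889  (116 mm 8 deg)
leg5  x 0.0000 y 0.0000 z 0.1063  wx 0.0000 wy 0.0000 wz 0.0000  (85 mm 0 deg)
```

```bash
python3 -m handwheel '[{"wx":0,"wy":0,"wz":0,"x":0,"y":0.003,"z":0.06,"gripper":0.4},{"wx":0,"wy":0,"wz":0,"x":0,"y":0.003,"z":0.06,"gripper":0.4},{"wx":0,"wy":0,"wz":0,"x":0,"y":0.003,"z":0.06,"gripper":0.4},{"wx":0,"wy":0,"wz":0,"x":0,"y":0.003,"z":0.06,"gripper":0.4},{"wx":0,"wy":0,"wz":0,"x":0,"y":0.003,"z":0.06,"gripper":0.4}]'
python3 -c "
from h import *
plan((.4482,-.0743,.036,-14.5))"
```

```text
t: 4.2
eef_pos: [0.4525, -0.0756, 0.0753]
ee_rot: [3.136, 0.001, 1.319]
force: [-0.4, 0.2, 0.2]
grip_width: 0.0383
grasp_force: 0.0
leg1  x 0.0003 y -0.0059 z 0.0491  wx 0.0036 wy 0.0003 wz 0.0008  (40 mm 0 deg)
```

```bash
python3 -m handwheel '[{"wx":0,"wy":0,"wz":0,"x":0,"y":-0.005,"z":0.03,"gripper":0.4},{"wx":0,"wy":0,"wz":0,"x":0,"y":-0.005,"z":0.047,"gripper":0.4},{"wx":0,"wy":0,"wz":0,"x":0,"y":-0.005,"z":0.047,"gripper":0.4},{"wx":0,"wy":0,"wz":0,"x":0,"y":-0.005,"z":0.047,"gripper":0.4},{"wx":0,"wy":0,"wz":0,"x":0,"y":-0.005,"z":0.047,"gripper":0.4}]' | head -3
python3 -c "
from h import *
st();plan((.4482,-.0743,.036,-14.5))"
```

```text
t: 4.7
eef_pos: [0.4476, -0.0744, 0.0359]
ee_rot: [3.139, 0.0, 1.319]
{'t': 4.7, 'qpos': [-0.283, -0.1652, 2.2163, -0.0004, 1.0877, -0.0308], 'eef_pos': [0.4476, -0.0744, 0.0359], 'ee_rot': [3.1389, 0.0004, 1.3188], 'force': [0.3748, 0.0933, 0.1204], 'grip_width': 0.0383, 'grasp_force': 0.0}
leg1  x 0.0004 y 0.0007 z -0.0001  wx 0.0017 wy 0.0003 wz 0.0007  (1 mm 0 deg)
```

Aligned. Now I'll grip, lift and carry it.

```bash
python3 -m handwheel '[{"wx":0,"wy":0,"wz":0,"x":0,"y":0,"z":0,"gripper":0},{"wx":0,"wy":0,"wz":0,"x":0,"y":0,"z":0,"gripper":0},{"wx":0,"wy":0,"wz":0,"x":0,"y":0,"z":0,"gripper":0},{"wx":0,"wy":0,"wz":0,"x":0,"y":0,"z":0,"gripper":0},{"wx":0,"wy":0,"wz":0,"x":0,"y":0,"z":0,"gripper":0}]' 30 | tail -2
python3 -m handwheel '[{"wx":0,"wy":0,"wz":0,"x":0,"y":0,"z":-0.03,"gripper":0},{"wx":0,"wy":0,"wz":0,"x":0,"y":0,"z":-0.08,"gripper":0},{"wx":0,"wy":0,"wz":0,"x":0,"y":0,"z":-0.14,"gripper":0},{"wx":0,"wy":0,"wz":0,"x":0,"y":0,"z":-0.205,"gripper":0},{"wx":0,"wy":0,"wz":0,"x":0,"y":0,"z":-0.205,"gripper":0}]'
python3 -m handwheel '[{"wx":0,"wy":0,"wz":-0.047,"x":0.07,"y":-0.0137,"z":0,"gripper":0},{"wx":0,"wy":0,"wz":-0.0944,"x":0.1405,"y":-0.0275,"z":0,"gripper":0},{"wx":0,"wy":0,"wz":-0.0944,"x":0.1405,"y":-0.0275,"z":0,"gripper":0},{"wx":0,"wy":0,"wz":-0.0944,"x":0.1405,"y":-0.0275,"z":0,"gripper":0}]' | head -3
python3 -m handwheel '[{"wx":0,"wy":0,"wz":-0.045,"x":0.05,"y":0.0014,"z":0,"gripper":0},{"wx":0,"wy":0,"wz":-0.0889,"x":0.1,"y":0.003,"z":0,"gripper":0},{"wx":0,"wy":0,"wz":-0.0889,"x":0.1455,"y":0.0041,"z":0,"gripper":0},{"wx":0,"wy":0,"wz":-0.0889,"x":0.1455,"y":0.0041,"z":0,"gripper":0},{"wx":0,"wy":0,"wz":-0.0889,"x":0.1455,"y":0.0041,"z":0,"gripper":0}]'
python3 -c "
from h import *
im,d=robot.get_image('wrist');cm=robot.camera_model('wrist');cv2.imwrite('pics/w4.png',im);im,d=robot.get_image('top');cv2.imwrite('pics/t4.png',im)
st();plan((.4704,.1554,.115,2),(.4704,.1554,.092,2))"
```

```text
grip_width: 0.0038
grasp_force: 0.0
t: 5.7
eef_pos: [0.4507, -0.0752, 0.2074]
ee_rot: [3.126, 0.001, 1.319]
force: [0.7, -0.9, 0.2]
grip_width: 0.0006
grasp_force: 0.0
t: 6.1
eef_pos: [0.4528, 0.042, 0.198]
ee_rot: [-3.142, 0.0, 1.471]
t: 6.6
eef_pos: [0.4685, 0.1552, 0.198]
ee_rot: [-3.141, 0.002, 1.607]
force: [-0.3, -0.0, -0.2]
grip_width: 0.0005
grasp_force: 0.0
{'t': 6.7, 'qpos': [0.2104, -0.2341, 1.9864, -0.0014, 1.3893, 0.1761], 'eef_pos': [0.4685, 0.1544, 0.1982], 'ee_rot': [3.1414, 0.0014, 1.6053], 'force': [0.0461, -0.4019, -0.9036], 'grip_width': 0.0005, 'grasp_force': 0.0}
leg1  x 0.0013 y 0.0024 z 0.1040  wx 0.0002 wy 0.0009 wz -0.0002  (83 mm 0 deg)
leg2  x 0.0000 y 0.0000 z 0.0288  wx 0.0000 wy 0.0000 wz 0.0000  (23 mm 0 deg)
```

View pics/w4.png

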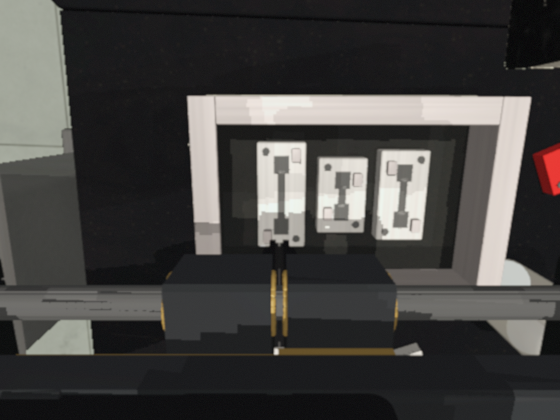

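The grip closed on nothing: the wrist view shows shut, empty fingers at about (280,260). I'll check the top view in case the piece was knocked aside.

Run:
```python
from h import *
im=cv2.imread('pics/t4.png');cv2.imwrite('pics/t4c.png',cv2.resize(im[110:300,190:430],None,fx=3,fy=3,interpolation=2))
_,d=robot.get_image('top')
for b in((255,220,330,300),(255,180,308,218)):rect('top',im,d,b,(.008,.03),90)
```

```text
c 448.2 -74.7 size 97.7 x 47.9 long-axis 74.84 deg z 16.7 n 324
c 631.7 -74.3 size 83.6 x 46.7 long-axis -67.74 deg z 16.7 n 269
```

View pics/t4c.png

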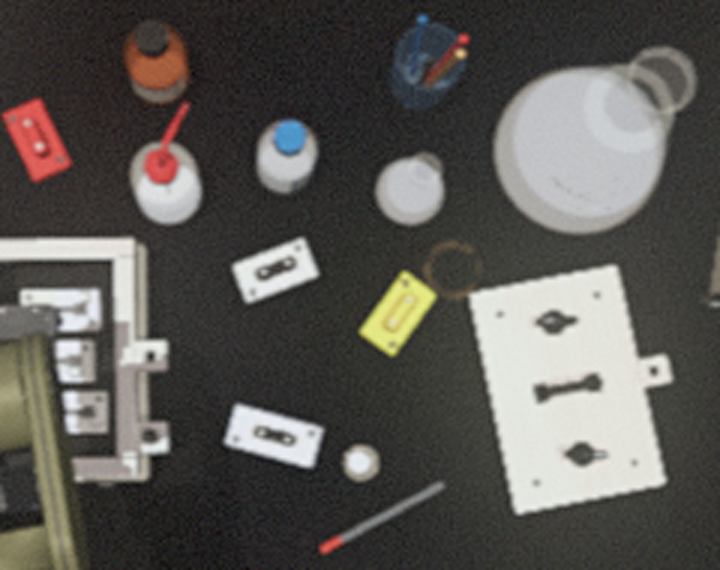

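Nothing was knocked; top_c still lies at (448,-75). I'll check where the fingertips really are against the reported TCP.

Run:
```python
from h import *
im,d=robot.get_image('wrist');cm=robot.camera_model('wrist');s=robot.read_state();P=cloud(d,cm)
print('tcp px',w2px(cm,s['eef_pos']),s['eef_pos'])
tip=np.array(s['eef_pos'])-[0,0,.017];print('tip px',w2px(cm,tip))
for v in(230,238,242,246,250,260,275,290,300,320):print(v,P[v,280].round(4),im[v,280])
print('min z of gripper pts',[ (P[v0:v1,270:292].reshape(-1,3)[:,2]).round(3).tolist()[::40] for v0,v1 in((240,262),)])
```

```text
tcp px (np.float64(278.0607199862093), np.float64(247.0178234993229)) [0.46862596 0.15441345 0.19850872]
tip px (np.float64(278.10041703997587), np.float64(237.49490671012683))
230 [0.4714 0.1218 0.0572] [74 78 79]
238 [0.4717 0.1135 0.0561] [170 178 181]
242 [0.4718 0.1101 0.0579] [140 147 150]
246 [0.4692 0.1644 0.2253] [29 29 29]
250 [0.4692 0.1644 0.231 ] [25 25 25]
260 [0.4692 0.1643 0.2432] [26 25 24]
275 [0.4691 0.1645 0.2593] [40 40 42]
290 [0.4682 0.1842 0.3127] [76 77 78]
300 [0.4683 0.1826 0.3144] [104 108 107]
320 [0.4694 0.1545 0.2749] [41 41 41]
min z of gripper pts [[0.22, 0.222, 0.227, 0.224, 0.227, 0.234, 0.234, 0.239, 0.39, 0.238, 0.245, 0.306, 0.306]]
```

Run:
```python
from h import *
im,d=robot.get_image('wrist');cm=robot.camera_model('wrist');P=cloud(d,cm)
for v in(232,236,238,240,242,244,246,250):print(v,(P[v,266:296:3,2]*1000).round().astype(int),im[v,266:296:3].max(-1))
print(P[244,270:290:4].round(3).tolist())
cv2.imwrite('pics/c5.png',cv2.resize(im[200:330,200:360],None,fx=4,fy=4,interpolation=2))
```

```text
232 [62 64 55 57 57 57 57 57 57 56] [170 167 163  84  83  83  82  94 181 180]
236 [63 63 56 56 57 57 55 56 56 57] [167 167 170 180 181 180 181 177 181  99]
238 [62 63 57 56 56 56 57 55 55 57] [167 166 165 176 180 179 176 173 181  90]
240 [ 64 221 221  56  57  57 221 222  58  56] [167 140  71 123 181 177  82  90 180 140]
242 [ 56 224 223  56  56 390 223 224  56  57] [169 128  13  80 152 138  25  20 182 178]
244 [ 56 226 226 222 222 222 226 226  58  55] [165 123  16  21  86  43  16  17 168 166]
246 [ 39 230 230 226 225 225 230 229  38  38] [52 34 17 20 30 24 17 14 51 50]
250 [235 235 236 231 230 231 235 236 235 236] [17 14 16 21 25 22 17 17 18 18]
[[0.465, 0.166, 0.226], [0.466, 0.166, 0.228], [0.468, 0.164, 0.222], [0.47, 0.164, 0.221], [0.472, 0.166, 0.227]]
```

View pics/c5.png

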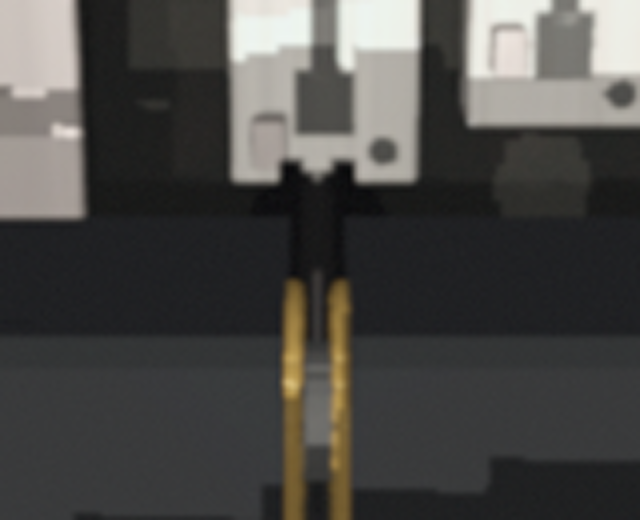

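The crop shows the shut fingertips ending at about (318,165) of the crop. By depth they stand at z≈0.221 while the TCP reads 0.198. So the fingertips are really about 22 mm behind the reported TCP rather than 17 mm ahead, roughly 39 mm high. That explains the empty grip: they closed above the bar. I'll go back and confirm this with the fingers opened.

```bash
python3 -m handwheel '[{"wx":0,"wy":0,"wz":0.045,"x":-0.05,"y":0,"z":0,"gripper":0.4},{"wx":0,"wy":0,"wz":0.0889,"x":-0.1455,"y":0,"z":0,"gripper":0.4},{"wx":0,"wy":0,"wz":0.0889,"x":-0.1455,"y":0,"z":0,"gripper":0.4},{"wx":0,"wy":0,"wz":0.0889,"x":-0.1455,"y":0,"z":0,"gripper":0.4}]' | head -3
python3 -m handwheel '[{"wx":0,"wy":0,"wz":0.047,"x":-0.07,"y":0,"z":0,"gripper":0.4},{"wx":0,"wy":0,"wz":0.0944,"x":-0.1405,"y":0,"z":0.06,"gripper":0.4},{"wx":0,"wy":0,"wz":0.0944,"x":-0.1405,"y":0,"z":0.14,"gripper":0.4},{"wx":0,"wy":0,"wz":0.0944,"x":-0.1405,"y":0,"z":0.14,"gripper":0.4},{"wx":0,"wy":0,"wz":0.0944,"x":-0.1405,"y":0,"z":0.14,"gripper":0.4}]' | head -3
python3 - <<'E'
from h import *
robot.get_image('wrist');im,d=robot.get_image('wrist');cm=robot.camera_model('wrist');P=cloud(d,cm);st()
p=P[200:262,180:380].reshape(-1,3);c=im[200:262,180:380].reshape(-1,3).max(-1)
s=robot.read_state();q=R.from_euler('xyz',s['ee_rot']).inv().apply(p-s['eef_pos'])*1000
k=(abs(q[:,1])<50)&(q[:,0]>0)&(q[:,0]<14)&(q[:,2]>-80)&(q[:,2]<30)
q=q[k];o=np.argsort(-q[:,2])[:12];print(q[o].round(1).tolist())
plan((.4482,-.0743,.0,-14.5))
E
```

```text
t: 7.25
eef_pos: [0.4727, 0.0361, 0.1989]
ee_rot: [3.14, 0.001, 1.462]
t: 7.75
eef_pos: [0.4568, -0.072, 0.0815]
ee_rot: [-3.132, 0.0, 1.317]
{'t': 7.85, 'qpos': [-0.2703, -0.2004, 2.151, 0.0001, 1.1905, -0.0179], 'eef_pos': [0.4613, -0.0722, 0.0872], 'ee_rot': [3.1411, -0.0, 1.3184], 'force': [0.4758, 0.2012, 0.4168], 'grip_width': 0.038, 'grasp_force': 0.0}
[[11.3, -21.2, -21.5], [11.3, -21.7, -21.6], [11.4, 21.5, -21.8], [11.4, 22.4, -21.8], [9.9, -18.8, -21.8], [9.9, -19.3, -21.8], [11.4, -20.7, -21.9], [0.6, -18.6, -21.9], [11.5, 23.4, -22.0], [10.5, -20.2, -22.1], [11.5, -23.1, -22.2], [11.5, 20.9, -22.2]]
leg1  x -0.0067 y -0.0152 z 0.1090  wx 0.0003 wy -0.0000 wz 0.0004  (88 mm 0 deg)
```

Confirmed: the fingertips are 21.5 mm behind the reported TCP (z tip = z TCP + 0.0215). I'll grasp with TCP z near 0, checking force on the way.

```bash
python3 -m handwheel '[{"wx":0,"wy":0,"wz":0,"x":-0.0067,"y":-0.0152,"z":0.02,"gripper":0.4},{"wx":0,"wy":0,"wz":0,"x":-0.0067,"y":-0.0152,"z":0.05,"gripper":0.4},{"wx":0,"wy":0,"wz":0,"x":-0.0067,"y":-0.0152,"z":0.08,"gripper":0.4},{"wx":0,"wy":0,"wz":0,"x":-0.0067,"y":-0.0152,"z":0.1,"gripper":0.4},{"wx":0,"wy":0,"wz":0,"x":-0.0067,"y":-0.0152,"z":0.1,"gripper":0.4}]'
python3 -m handwheel '[{"wx":0,"wy":0,"wz":0,"x":0,"y":0,"z":0.005,"gripper":0.4},{"wx":0,"wy":0,"wz":0,"x":0,"y":0,"z":0.0085,"gripper":0.4},{"wx":0,"wy":0,"wz":0,"x":0,"y":0,"z":0.0085,"gripper":0.4}]'
python3 -c "
from h import *
plan((.4482,-.0743,.0,-14.5))"
```

```text
t: 8.35
eef_pos: [0.4487, -0.074, 0.0074]
ee_rot: [3.141, 0.0, 1.32]
force: [-0.7, -0.2, -0.0]
grip_width: 0.0382
grasp_force: 0.0
t: 8.65
eef_pos: [0.4492, -0.0748, 0.0011]
ee_rot: [3.139, 0.0, 1.319]
force: [-0.5, 0.2, -0.0]
grip_width: 0.0378
grasp_force: 0.0
leg1  x 0.0003 y -0.0013 z 0.0014  wx 0.0019 wy 0.0003 wz 0.0009  (2 mm 0 deg)
```

```bash
python3 -m handwheel '[{"wx":0,"wy":0,"wz":0,"x":0,"y":-0.001,"z":0.001,"gripper":0},{"wx":0,"wy":0,"wz":0,"x":0,"y":-0.001,"z":0.001,"gripper":0},{"wx":0,"wy":0,"wz":0,"x":0,"y":-0.001,"z":0.001,"gripper":0},{"wx":0,"wy":0,"wz":0,"x":0,"y":-0.001,"z":0.001,"gripper":0},{"wx":0,"wy":0,"wz":0,"x":0,"y":-0.001,"z":0.001,"gripper":0}]' 30
python3 -c "
from h import *
plan((.448,-.0743,.16,-14.5),(.455,.04,.16,-6),(.4704,.1554,.16,2))"
```

```text
t: 9.15
eef_pos: [0.4477, -0.0746, -0.0006]
ee_rot: [3.14, 0.0, 1.319]
force: [0.6, -0.4, 0.6]
grip_width: 0.014
grasp_force: 30.0
leg1  x 0.0004 y 0.0006 z -0.2008  wx 0.0010 wy 0.0002 wz 0.0006  (161 mm 0 deg)
leg2  x 0.1405 y -0.0273 z 0.0000  wx 0.0000 wy 0.0000 wz -0.0944  (115 mm 9 deg)
leg3  x 0.1455 y 0.0041 z 0.0000  wx 0.0000 wy 0.0000 wz -0.0889  (116 mm 8 deg)
```

```bash
python3 -m handwheel '[{"wx":0,"wy":0,"wz":0,"x":0,"y":0,"z":-0.02,"gripper":0},{"wx":0,"wy":0,"wz":0,"x":0,"y":0,"z":-0.06,"gripper":0},{"wx":0,"wy":0,"wz":0,"x":0,"y":0,"z":-0.11,"gripper":0},{"wx":0,"wy":0,"wz":0,"x":0,"y":0,"z":-0.16,"gripper":0},{"wx":0,"wy":0,"wz":0,"x":0,"y":0,"z":-0.2,"gripper":0}]' | tail -2
python3 -m handwheel '[{"wx":0,"wy":0,"wz":-0.03,"x":0.04,"y":-0.008,"z":0,"gripper":0},{"wx":0,"wy":0,"wz":-0.06,"x":0.09,"y":-0.0175,"z":0,"gripper":0},{"wx":0,"wy":0,"wz":-0.0944,"x":0.1405,"y":-0.0275,"z":0,"gripper":0},{"wx":0,"wy":0,"wz":-0.0944,"x":0.1405,"y":-0.0275,"z":0,"gripper":0}]' | tail -2
python3 -m handwheel '[{"wx":0,"wy":0,"wz":-0.045,"x":0.05,"y":0.0014,"z":0,"gripper":0},{"wx":0,"wy":0,"wz":-0.0889,"x":0.1,"y":0.003,"z":0,"gripper":0},{"wx":0,"wy":0,"wz":-0.0889,"x":0.1455,"y":0.0041,"z":0,"gripper":0},{"wx":0,"wy":0,"wz":-0.0889,"x":0.1455,"y":0.0041,"z":0,"gripper":0},{"wx":0,"wy":0,"wz":-0.0889,"x":0.1455,"y":0.0041,"z":0,"gripper":0}]'
python3 -c "
from h import *
robot.get_image('wrist')
st();plan((.4704,.1554,.08,2))"
```

```text
grip_width: 0.0138
grasp_force: 30.0
grip_width: 0.0139
grasp_force: 30.0
t: 10.55
eef_pos: [0.4689, 0.1551, 0.1583]
ee_rot: [-3.141, 0.002, 1.608]
force: [-1.0, 0.1, -1.6]
grip_width: 0.0142
grasp_force: 30.0
{'t': 10.6, 'qpos': [0.2105, -0.204, 2.0288, -0.0015, 1.3175, 0.1752], 'eef_pos': [0.469, 0.1545, 0.1584], 'ee_rot': [-3.1411, 0.0016, 1.6064], 'force': [0.3452, -0.6736, -2.1136], 'grip_width': 0.0138, 'grasp_force': 29.9997}
leg1  x 0.0012 y 0.0019 z 0.0980  wx -0.0003 wy 0.0010 wz 0.0005  (78 mm 0 deg)
```

```bash
python3 -m handwheel '[{"wx":0,"wy":0.001,"wz":0,"x":0.0012,"y":0.0019,"z":0.03,"gripper":0},{"wx":0,"wy":0.001,"wz":0,"x":0.0012,"y":0.0019,"z":0.07,"gripper":0},{"wx":0,"wy":0.001,"wz":0,"x":0.0012,"y":0.0019,"z":0.11,"gripper":0},{"wx":0,"wy":0.001,"wz":0,"x":0.0012,"y":0.0019,"z":0.11,"gripper":0},{"wx":0,"wy":0.001,"wz":0,"x":0.0012,"y":0.0019,"z":0.11,"gripper":0}]'
python3 -c "
from h import *
plan((.4704,.1554,.0555,2))"
```

```text
t: 11.1
eef_pos: [0.4706, 0.1552, 0.071]
ee_rot: [-3.141, -0.0, 1.605]
force: [-0.0, -0.4, -0.9]
grip_width: 0.0137
grasp_force: 30.0
leg1  x 0.0003 y -0.0002 z 0.0194  wx -0.0002 wy -0.0003 wz -0.0004  (16 mm 0 deg)
```

```bash
python3 -m handwheel '[{"wx":0,"wy":0,"wz":0,"x":0,"y":0,"z":0.01,"gripper":0},{"wx":0,"wy":0,"wz":0,"x":0,"y":0,"z":0.0145,"gripper":0},{"wx":0,"wy":0,"wz":0,"x":0,"y":0,"z":0.0145,"gripper":0}]'
python3 -m handwheel '[{"wx":0,"wy":0,"wz":0,"x":0,"y":0,"z":0.003,"gripper":0},{"wx":0,"wy":0,"wz":0,"x":0,"y":0,"z":0.0055,"gripper":0},{"wx":0,"wy":0,"wz":0,"x":0,"y":0,"z":0.0055,"gripper":0}]'
```

```text
t: 11.4
eef_pos: [0.4711, 0.1563, 0.0599]
ee_rot: [3.14, -0.001, 1.607]
force: [-0.1, -0.0, -1.5]
grip_width: 0.014
grasp_force: 30.0
t: 11.7
eef_pos: [0.4713, 0.1565, 0.0554]
ee_rot: [3.14, -0.001, 1.607]
force: [0.8, 0.7, -0.0]
grip_width: 0.0141
grasp_force: 30.0
```

Seated: z is 0.0554, well below the 6 mm proud height. I'll release and move to look at top_b. I'll grip that bar lengthwise so the gripper body stays clear of the bottles.

```bash
python3 -m handwheel '[{"wx":0,"wy":0,"wz":0,"x":0,"y":0,"z":0,"gripper":0.35},{"wx":0,"wy":0,"wz":0,"x":0,"y":0,"z":0,"gripper":0.35},{"wx":0,"wy":0,"wz":0,"x":0,"y":0,"z":0,"gripper":0.35},{"wx":0,"wy":0,"wz":0,"x":0,"y":0,"z":-0.03,"gripper":0.35},{"wx":0,"wy":0,"wz":0,"x":0,"y":0,"z":-0.08,"gripper":0.35}]' | tail -2
python3 -m handwheel '[{"wx":0,"wy":0,"wz":0,"x":0,"y":0,"z":-0.05,"gripper":0.75},{"wx":0,"wy":0,"wz":0,"x":0,"y":0,"z":-0.1,"gripper":0.75},{"wx":0,"wy":0,"wz":0,"x":0,"y":0,"z":-0.15,"gripper":0.75},{"wx":0,"wy":0,"wz":0,"x":0,"y":0,"z":-0.15,"gripper":0.75},{"wx":0,"wy":0,"wz":0,"x":0,"y":0,"z":-0.15,"gripper":0.75}]' | head -3
python3 - <<'E'
from h import *
robot.get_image('wrist');im,d=robot.get_image('wrist');cv2.imwrite('pics/w6.png',im);cm=robot.camera_model('wrist')
rect('w',im,d,(100,0,500,250),(.065,.08),90,cm)
st();plan((.49,.02,.24,-33),(.523,-.119,.24,-67.5))
E
```

```text
grip_width: 0.0332
grasp_force: 0.0
t: 12.7
eef_pos: [0.4713, 0.1563, 0.2403]
ee_rot: [3.138, -0.001, 1.607]
c 470.6 154.6 size 97.0 x 44.0 long-axis -87.96 deg z 71.5 n 3554
{'t': 12.8, 'qpos': [0.2116, -0.2494, 1.9338, 0.0007, 1.4589, 0.1755], 'eef_pos': [0.4699, 0.156, 0.2373], 'ee_rot': [-3.1398, -0.0004, 1.6068], 'force': [-0.2024, 0.4863, 0.1978], 'grip_width': 0.0704, 'grasp_force': 0.0}
leg1  x -0.1708 y 0.0190 z -0.0035  wx -0.0012 wy 0.0001 wz 0.3896  (137 mm 35 deg)
leg2  x -0.1233 y 0.1292 z 0.0000  wx 0.0000 wy 0.0000 wz 0.3833  (143 mm 34 deg)
```

top_c reads z = 71.5 mm at (470.6,154.6), so it is fully home. On to top_b.

```bash
python3 -m handwheel '[{"wx":0,"wy":0,"wz":0.3896,"x":-0.1708,"y":0.019,"z":-0.0035,"gripper":0.75},{"wx":0,"wy":0,"wz":0.3896,"x":-0.1708,"y":0.019,"z":-0.0035,"gripper":0.75},{"wx":0,"wy":0,"wz":0.3896,"x":-0.1708,"y":0.019,"z":-0.0035,"gripper":0.75},{"wx":0,"wy":0,"wz":0.3896,"x":-0.1708,"y":0.019,"z":-0.0035,"gripper":0.75},{"wx":0,"wy":0,"wz":0.3896,"x":-0.1708,"y":0.019,"z":-0.0035,"gripper":0.75}]' | head -3
python3 -m handwheel '[{"wx":0,"wy":0,"wz":0.3833,"x":-0.1233,"y":0.1292,"z":0,"gripper":0.75},{"wx":0,"wy":0,"wz":0.3833,"x":-0.1233,"y":0.1292,"z":0,"gripper":0.75},{"wx":0,"wy":0,"wz":0.3833,"x":-0.1233,"y":0.1292,"z":0,"gripper":0.75},{"wx":0,"wy":0,"wz":0.3833,"x":-0.1233,"y":0.1292,"z":0,"gripper":0.75},{"wx":0,"wy":0,"wz":0.3833,"x":-0.1233,"y":0.1292,"z":0,"gripper":0.75}]' | head -3
python3 - <<'E'
from h import *
for i in range(3):im,d=robot.get_image('wrist')
cm=robot.camera_model('wrist');cv2.imwrite('pics/w7.png',im)
u,v=map(int,w2px(cm,(.634,-.073,.016)));print(u,v)
c=rect('w',im,d,(max(u-110,0),max(v-110,0),u+110,min(v+110,258)),(.005,.03),90,cm)
x,y,t=c[0]/1e3,c[1]/1e3,c[2];print(t);st();plan((x,y,.13,t),(x,y,.02,t))
E
```

```text
t: 13.3
eef_pos: [0.4899, 0.0192, 0.2394]
ee_rot: [-3.138, 0.001, 0.992]
t: 13.8
eef_pos: [0.5233, -0.1189, 0.2398]
ee_rot: [-3.139, 0.001, 0.395]
280 71
c 635.2 -75.7 size 84.0 x 44.2 long-axis -68.02 deg z 16.9 n 2779
-68.01984214782715
{'t': 13.95, 'qpos': [-0.322, -0.1537, 1.8467, 0.0013, 1.4496, 0.8505], 'eef_pos': [0.5234, -0.1177, 0.2408], 'ee_rot': [-3.1399, -0.0001, 0.3982], 'force': [-0.1094, -0.3638, -0.4644], 'grip_width': 0.0711, 'grasp_force': 0.0}
leg1  x 0.1492 y 0.0061 z 0.1385  wx -0.0010 wy -0.0000 wz 0.0093  (163 mm 1 deg)
leg2  x 0.0000 y 0.0000 z 0.1375  wx 0.0000 wy 0.0000 wz 0.0000  (110 mm 0 deg)
```

```bash
python3 -m handwheel '[{"wx":-0.001,"wy":0,"wz":0.0093,"x":0.05,"y":0.002,"z":0.04,"gripper":0.75},{"wx":-0.001,"wy":0,"wz":0.0093,"x":0.1,"y":0.004,"z":0.09,"gripper":0.75},{"wx":-0.001,"wy":0,"wz":0.0093,"x":0.1492,"y":0.0055,"z":0.1385,"gripper":0.75},{"wx":-0.001,"wy":0,"wz":0.0093,"x":0.1492,"y":0.0055,"z":0.1385,"gripper":0.75},{"wx":-0.001,"wy":0,"wz":0.0093,"x":0.1492,"y":0.0055,"z":0.1385,"gripper":0.75}]' | head -3
python3 -m handwheel '[{"wx":0,"wy":0,"wz":0,"x":0,"y":0,"z":0.05,"gripper":0.75},{"wx":0,"wy":0,"wz":0,"x":0,"y":0,"z":0.09,"gripper":0.75},{"wx":0,"wy":0,"wz":0,"x":0,"y":0,"z":0.13,"gripper":0.75},{"wx":0,"wy":0,"wz":0,"x":0,"y":0,"z":0.13,"gripper":0.75},{"wx":0,"wy":0,"wz":0,"x":0,"y":0,"z":0.13,"gripper":0.75}]'
python3 -c "
from h import *
plan((.635,-.0750,.0,-68))"
```

```text
t: 14.45
eef_pos: [0.6348, -0.0752, 0.1281]
ee_rot: [-3.14, 0.003, 0.383]
t: 14.95
eef_pos: [0.6363, -0.0774, 0.0291]
ee_rot: [3.139, -0.003, 0.379]
force: [0.3, -0.1, 1.1]
grip_width: 0.071
grasp_force: 0.0
leg1  x -0.0005 y -0.0035 z 0.0364  wx 0.0014 wy -0.0017 wz -0.0033  (29 mm 0 deg)
```

```bash
python3 -m handwheel '[{"wx":0,"wy":0,"wz":-0.003,"x":-0.0005,"y":-0.003,"z":0.015,"gripper":0.75},{"wx":0,"wy":0,"wz":-0.003,"x":-0.0005,"y":-0.003,"z":0.03,"gripper":0.75},{"wx":0,"wy":0,"wz":-0.003,"x":-0.0005,"y":-0.003,"z":0.035,"gripper":0.75},{"wx":0,"wy":0,"wz":-0.003,"x":-0.0005,"y":-0.003,"z":0.035,"gripper":0.75}]'
python3 -m handwheel '[{"wx":0,"wy":0,"wz":0,"x":0,"y":0,"z":0,"gripper":0.3},{"wx":0,"wy":0,"wz":0,"x":0,"y":0,"z":0,"gripper":0.3},{"wx":0,"wy":0,"wz":0,"x":0,"y":0,"z":0,"gripper":0.3},{"wx":0,"wy":0,"wz":0,"x":0,"y":0,"z":0,"gripper":0.3},{"wx":0,"wy":0,"wz":0,"x":0,"y":0,"z":0,"gripper":0.3}]' 30
python3 -c "
from h import *
plan((.635,-.0750,.16,-68),(.59,.07,.16,-78),(.5823,.1594,.16,-88))"
```

```text
t: 15.35
eef_pos: [0.634, -0.075, -0.002]
ee_rot: [3.142, 0.0, 0.383]
force: [0.5, 0.1, -0.6]
grip_width: 0.0713
grasp_force: 0.0
t: 15.85
eef_pos: [0.6351, -0.0752, -0.0007]
ee_rot: [3.14, -0.002, 0.383]
force: [0.3, -1.0, 0.2]
grip_width: 0.0457
grasp_force: 30.0
leg1  x 0.0004 y 0.0000 z -0.2008  wx 0.0009 wy -0.0010 wz -0.0008  (161 mm 0 deg)
leg2  x 0.0157 y -0.1891 z 0.0000  wx 0.0000 wy 0.0000 wz 0.1111  (152 mm 10 deg)
leg3  x 0.0138 y -0.1113 z 0.0000  wx 0.0000 wy 0.0000 wz 0.1111  (90 mm 10 deg)
```

```bash
python3 -m handwheel '[{"wx":0,"wy":0,"wz":0,"x":0,"y":0,"z":-0.02,"gripper":0.3},{"wx":0,"wy":0,"wz":0,"x":0,"y":0,"z":-0.06,"gripper":0.3},{"wx":0,"wy":0,"wz":0,"x":0,"y":0,"z":-0.11,"gripper":0.3},{"wx":0,"wy":0,"wz":0,"x":0,"y":0,"z":-0.16,"gripper":0.3},{"wx":0,"wy":0,"wz":0,"x":0,"y":0,"z":-0.2,"gripper":0.3}]' | tail -2
python3 -m handwheel '[{"wx":0,"wy":0,"wz":0.03,"x":0.004,"y":-0.05,"z":0,"gripper":0.3},{"wx":0,"wy":0,"wz":0.06,"x":0.008,"y":-0.1,"z":0,"gripper":0.3},{"wx":0,"wy":0,"wz":0.1,"x":0.0157,"y":-0.15,"z":0,"gripper":0.3},{"wx":0,"wy":0,"wz":0.1111,"x":0.0157,"y":-0.1891,"z":0,"gripper":0.3},{"wx":0,"wy":0,"wz":0.1111,"x":0.0157,"y":-0.1891,"z":0,"gripper":0.3}]' | tail -2
python3 -m handwheel '[{"wx":0,"wy":0,"wz":0.05,"x":0.007,"y":-0.05,"z":0,"gripper":0.3},{"wx":0,"wy":0,"wz":0.1,"x":0.0138,"y":-0.09,"z":0,"gripper":0.3},{"wx":0,"wy":0,"wz":0.1111,"x":0.0138,"y":-0.1113,"z":0,"gripper":0.3},{"wx":0,"wy":0,"wz":0.1111,"x":0.0138,"y":-0.1113,"z":0,"gripper":0.3},{"wx":0,"wy":0,"wz":0.1111,"x":0.0138,"y":-0.1113,"z":0,"gripper":0.3}]'
python3 -c "
from h import *
robot.get_image('wrist')
st();plan((.5823,.1594,.071,-88))"
```

```text
grip_width: 0.0458
grasp_force: 30.0
grip_width: 0.0459
grasp_force: 30.0
t: 17.35
eef_pos: [0.5822, 0.1588, 0.1591]
ee_rot: [3.14, -0.002, 0.035]
force: [0.5, -0.4, -1.4]
grip_width: 0.0458
grasp_force: 30.0
{'t': 17.4, 'qpos': [0.1775, 0.0459, 1.7932, -0.0014, 1.3011, 1.715], 'eef_pos': [0.5823, 0.1585, 0.1591], 'ee_rot': [3.1404, -0.0016, 0.0336], 'force': [0.2668, -0.6737, -2.2873], 'grip_width': 0.0454, 'grasp_force': 29.9987}
leg1  x -0.0001 y -0.0013 z 0.1101  wx 0.0007 wy -0.0010 wz -0.0008  (88 mm 0 deg)
```

```bash
python3 -m handwheel '[{"wx":0,"wy":-0.001,"wz":0,"x":0,"y":-0.001,"z":0.03,"gripper":0.3},{"wx":0,"wy":-0.001,"wz":0,"x":0,"y":-0.001,"z":0.07,"gripper":0.3},{"wx":0,"wy":-0.001,"wz":0,"x":0,"y":-0.001,"z":0.11,"gripper":0.3},{"wx":0,"wy":-0.001,"wz":0,"x":0,"y":-0.001,"z":0.11,"gripper":0.3},{"wx":0,"wy":-0.001,"wz":0,"x":0,"y":-0.001,"z":0.11,"gripper":0.3}]'
python3 -m handwheel '[{"wx":0,"wy":0,"wz":0,"x":0,"y":0,"z":0.01,"gripper":0.3},{"wx":0,"wy":0,"wz":0,"x":0,"y":0,"z":0.0145,"gripper":0.3},{"wx":0,"wy":0,"wz":0,"x":0,"y":0,"z":0.0145,"gripper":0.3}]'
python3 -m handwheel '[{"wx":0,"wy":0,"wz":0,"x":0,"y":0,"z":0.003,"gripper":0.3},{"wx":0,"wy":0,"wz":0,"x":0,"y":0,"z":0.0055,"gripper":0.3},{"wx":0,"wy":0,"wz":0,"x":0,"y":0,"z":0.0055,"gripper":0.3}]'
```

```text
t: 17.9
eef_pos: [0.5821, 0.1591, 0.0708]
ee_rot: [3.141, 0.001, 0.033]
force: [-0.4, -0.0, -0.5]
grip_width: 0.0456
grasp_force: 30.0
t: 18.2
eef_pos: [0.5824, 0.1601, 0.0597]
ee_rot: [3.141, -0.0, 0.034]
force: [0.4, 0.2, -2.1]
grip_width: 0.0458
grasp_force: 30.0
t: 18.5
eef_pos: [0.5825, 0.1603, 0.0553]
ee_rot: [3.141, -0.001, 0.034]
force: [-0.9, 0.3, 0.1]
grip_width: 0.046
grasp_force: 30.0
```

Seated (z 0.0553). I'll release, rise, check the box from above, then go to the cover.

```bash
python3 -m handwheel '[{"wx":0,"wy":0,"wz":0,"x":0,"y":0,"z":0,"gripper":0.65},{"wx":0,"wy":0,"wz":0,"x":0,"y":0,"z":0,"gripper":0.65},{"wx":0,"wy":0,"wz":0,"x":0,"y":0,"z":0,"gripper":0.65},{"wx":0,"wy":0,"wz":0,"x":0,"y":0,"z":-0.03,"gripper":0.65},{"wx":0,"wy":0,"wz":0,"x":0,"y":0,"z":-0.08,"gripper":0.65}]' | tail -2
python3 -m handwheel '[{"wx":0,"wy":0,"wz":0,"x":0,"y":0,"z":-0.06,"gripper":0.65},{"wx":0,"wy":0,"wz":0,"x":0,"y":0,"z":-0.12,"gripper":0.65},{"wx":0,"wy":0,"wz":0,"x":0,"y":0,"z":-0.19,"gripper":0.65},{"wx":0,"wy":0,"wz":0,"x":0,"y":0,"z":-0.19,"gripper":0.65}]' | head -3
python3 - <<'E'
from h import *
plan((.54,.09,.28,-48),(.52,.03,.28,-10),(.51,-.16,.28,2),(.515,-.35,.27,10),(.52,-.52,.26,11.7))
E
```

```text
grip_width: 0.0616
grasp_force: 0.0
t: 19.4
eef_pos: [0.5856, 0.1609, 0.2804]
ee_rot: [-3.14, -0.014, 0.034]
leg1  x -0.0600 y 0.0867 z -0.0005  wx 0.0022 wy -0.0091 wz -0.4451  (84 mm 40 deg)
leg2  x -0.0688 y 0.0390 z 0.0000  wx 0.0000 wy 0.0000 wz -0.4222  (63 mm 38 deg)
leg3  x -0.2361 y 0.0289 z 0.0000  wx 0.0000 wy 0.0000 wz -0.1333  (190 mm 12 deg)
leg4  x -0.2376 y -0.0020 z 0.0125  wx 0.0000 wy 0.0000 wz -0.0889  (190 mm 8 deg)
leg5  x -0.2104 y -0.0307 z 0.0125  wx 0.0000 wy 0.0000 wz -0.0189  (170 mm 2 deg)
```

```bash
python3 -m handwheel '[{"wx":0,"wy":0,"wz":-0.4451,"x":-0.06,"y":0.0867,"z":0,"gripper":0.65},{"wx":0,"wy":0,"wz":-0.4451,"x":-0.06,"y":0.0867,"z":0,"gripper":0.65},{"wx":0,"wy":0,"wz":-0.4451,"x":-0.06,"y":0.0867,"z":0,"gripper":0.65},{"wx":0,"wy":0,"wz":-0.4451,"x":-0.06,"y":0.0867,"z":0,"gripper":0.65},{"wx":0,"wy":0,"wz":-0.4451,"x":-0.06,"y":0.0867,"z":0,"gripper":0.65}]' | head -3
python3 -m handwheel '[{"wx":0,"wy":0,"wz":-0.4222,"x":-0.0688,"y":0.039,"z":0,"gripper":0.5},{"wx":0,"wy":0,"wz":-0.4222,"x":-0.0688,"y":0.039,"z":0,"gripper":0.5},{"wx":0,"wy":0,"wz":-0.4222,"x":-0.0688,"y":0.039,"z":0,"gripper":0.5},{"wx":0,"wy":0,"wz":-0.4222,"x":-0.0688,"y":0.039,"z":0,"gripper":0.5},{"wx":0,"wy":0,"wz":-0.4222,"x":-0.0688,"y":0.039,"z":0,"gripper":0.5}]' | head -3
python3 - <<'E'
from h import *
for i in range(3):im,d=robot.get_image('wrist')
cm=robot.camera_model('wrist');cv2.imwrite('pics/w8.png',im);P=cloud(d,cm);st()
for n,p in(('c',(.4706,.155)),('b',(.5823,.16))):
    u,v=map(int,w2px(cm,(*p,.072)));rect('w',im,d,(u-45,max(v-75,0),u+45,min(v+75,255)),(.064,.085),90,cm)
E
python3 -m handwheel '[{"wx":0,"wy":0,"wz":-0.1333,"x":-0.2361,"y":0.0289,"z":0,"gripper":0.5},{"wx":0,"wy":0,"wz":-0.1333,"x":-0.2361,"y":0.0289,"z":0,"gripper":0.5},{"wx":0,"wy":0,"wz":-0.1333,"x":-0.2361,"y":0.0289,"z":0,"gripper":0.5},{"wx":0,"wy":0,"wz":-0.1333,"x":-0.2361,"y":0.0289,"z":0,"gripper":0.5},{"wx":0,"wy":0,"wz":-0.1333,"x":-0.2361,"y":0.0289,"z":0,"gripper":0.5}]' | head -3
python3 -m handwheel '[{"wx":0,"wy":0,"wz":-0.0889,"x":-0.2376,"y":-0.002,"z":0.0125,"gripper":0.5},{"wx":0,"wy":0,"wz":-0.0889,"x":-0.2376,"y":-0.002,"z":0.0125,"gripper":0.5},{"wx":0,"wy":0,"wz":-0.0889,"x":-0.2376,"y":-0.002,"z":0.0125,"gripper":0.5},{"wx":0,"wy":0,"wz":-0.0889,"x":-0.2376,"y":-0.002,"z":0.0125,"gripper":0.5},{"wx":0,"wy":0,"wz":-0.0889,"x":-0.2376,"y":-0.002,"z":0.0125,"gripper":0.5}]' | head -3
python3 -m handwheel '[{"wx":0,"wy":0,"wz":-0.0189,"x":-0.2104,"y":-0.0307,"z":0.0125,"gripper":0.5},{"wx":0,"wy":0,"wz":-0.0189,"x":-0.2104,"y":-0.0307,"z":0.0125,"gripper":0.5},{"wx":0,"wy":0,"wz":-0.0189,"x":-0.2104,"y":-0.0307,"z":0.0125,"gripper":0.5},{"wx":0,"wy":0,"wz":-0.0189,"x":-0.2104,"y":-0.0307,"z":0.0125,"gripper":0.5},{"wx":0,"wy":0,"wz":-0.0189,"x":-0.2104,"y":-0.0307,"z":0.0125,"gripper":0.5}]' | head -3
python3 - <<'E'
from h import *
for i in range(3):im,d=robot.get_image('wrist')
cm=robot.camera_model('wrist');cv2.imwrite('pics/w9.png',im);np.save('w9.npy',d);np.save('w9T.npy',cm['world_to_cam']);P=cloud(d,cm);st()
rect('w',im,d,(0,0,560,258),(.01,.03),100,cm)
E
```

```text
t: 19.9
eef_pos: [0.5362, 0.0889, 0.2703]
ee_rot: [3.142, 0.001, 0.737]
t: 20.4
eef_pos: [0.5163, 0.029, 0.2702]
ee_rot: [-3.141, 0.001, 1.4]
{'t': 20.55, 'qpos': [-0.0469, -0.2101, 1.8467, -0.0006, 1.5057, 0.1295], 'eef_pos': [0.5163, 0.0292, 0.2703], 'ee_rot': [-3.1409, 0.0007, 1.3944], 'force': [0.1604, 0.5692, -0.2757], 'grip_width': 0.0476, 'grasp_force': 0.0}
c 471.6 155.1 size 98.5 x 44.4 long-axis -87.98 deg z 72.5 n 3807
c 582.3 159.9 size 84.0 x 44.3 long-axis -87.99 deg z 72.6 n 3236
t: 21.05
eef_pos: [0.5057, -0.1651, 0.2704]
ee_rot: [-3.14, 0.002, 1.598]
t: 21.55
eef_pos: [0.5109, -0.3538, 0.2594]
ee_rot: [-3.14, -0.0, 1.74]
t: 22.05
eef_pos: [0.5165, -0.5216, 0.2495]
ee_rot: [-3.14, -0.001, 1.772]
{'t': 22.2, 'qpos': [-0.8602, 0.2766, 1.3794, 0.0002, 1.4858, -1.0653], 'eef_pos': [0.5173, -0.5189, 0.2513], 'ee_rot': [3.1415, -0.0003, 1.7759], 'force': [-0.2432, -0.4726, 0.6473], 'grip_width': 0.0475, 'grasp_force': 0.0}
c 510.3 -424.8 size 250.2 x 191.9 long-axis 11.85 deg z 21.9 n 33581
```

View pics/w9.png

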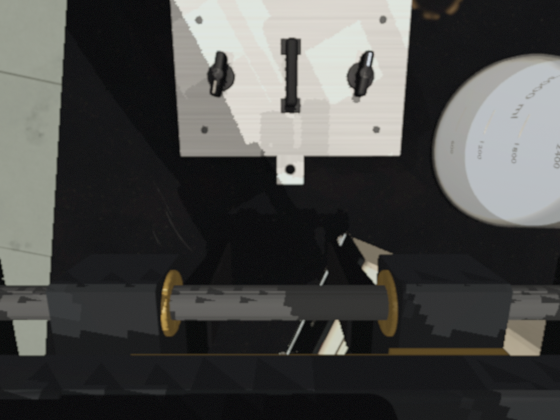

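View pics/w8.png

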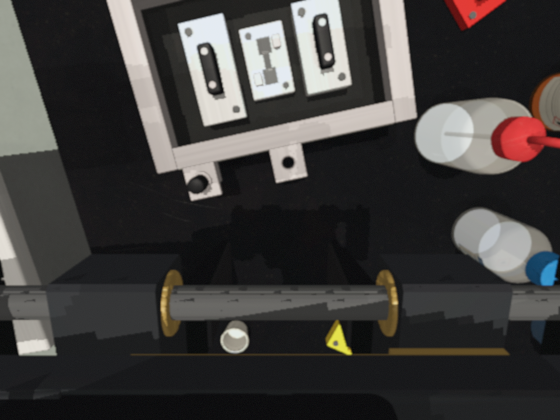

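w9 shows the cover with its handle at (291,75), knobs at (220,74) and (361,74) and the ear hole at (290,169). w8 shows both tops in place in the box (z 72.5) and the 70 mm half left open. Now I'll measure the cover's handle, hole and knobs.

```bash
cat >> h.py <<'E'
def blob(P,c,r,zr):
    q=P.reshape(-1,3);q=q[(np.hypot(q[:,0]-c[0],q[:,1]-c[1])<r)&(q[:,2]>zr[0])&(q[:,2]<zr[1])]*1000
    (cx,cy),(a,b),t=cv2.minAreaRect(q[:,:2].astype('f4'))
    if a<b:a,b,t=b,a,t+90
    print('blob c %.1f %.1f  %.1f x %.1f ang %.1f  zmax %.1f n %d'%(cx,cy,a,b,(t+90)%180-90,np.percentile(q[:,2],95),len(q)))
E
python3 - <<'E'
from h import *
K=robot.camera_model('wrist')["K"];cm={"K":K,"world_to_cam":np.load('w9T.npy')};d=np.load('w9.npy');P=cloud(d,cm)
print('hole',px2w('w',d,290,161,cm).round(4),px2w('w',d,290,177,cm).round(4))
blob(P,(.5044,-.4015),.04,(.055,.075))
for s in(-75,75):
    a=np.radians(11.8);blob(P,(.5044+s*.001*np.cos(a),-.4015+s*.001*np.sin(a)),.035,(.042,.075))
im=cv2.imread('pics/w9.png');g=cv2.cvtColor(im,6);m=(P[...,2]>.015)&(P[...,2]<.028)&(g>100)
# front edge rows: fit line along front edge of plate
q=[P[np.where(m[:,u])[0].max(),u] for u in list(range(190,268,4))+list(range(312,395,4))];q=np.array(q);k=np.polyfit(q[:,0],q[:,1],1);print('edge ang',np.degrees(np.arctan(k[0])))
a=np.arctan(k[0]);e=np.array([.5044,np.polyval(k,.5044)]);print('edge at',e,'centre y there',e[1]+.085/np.cos(a))
sub=m[:150];s=P[:150][sub];ux=np.array([np.cos(a),np.sin(a)]);pr=s[:,:2]@ux;pr=pr[(s[:,1]>-.47)&(s[:,1]<-.36)];print('x extents',np.percentile(pr,[.3,99.7]),np.percentile(pr,[.3,99.7]).mean())
E
```

```text
hole [ 0.5254 -0.4935  0.0219] [ 0.5292 -0.5115  0.022 ]
blob c 506.0 -404.3  63.0 x 11.9 ang -78.0  zmax 62.9 n 836
blob c 433.0 -419.8  43.9 x 12.9 ang 86.3  zmax 53.0 n 521
blob c 579.0 -389.2  43.5 x 13.1 ang -81.8  zmax 52.9 n 531
edge ang 11.7242516478164
edge at [ 0.5044     -0.49091362] centre y there -0.4041024667165788
x extents [0.28947735 0.60644723] 0.4479622912071438
```

```bash
python3 -c "
from h import *
plan((.506,-.4043,.12,11.8),(.506,-.4043,.035,11.8))"
```

```text
leg1  x 0.1431 y 0.0153 z 0.1642  wx 0.0000 wy -0.0002 wz -0.0006  (175 mm 0 deg)
leg2  x 0.0000 y 0.0000 z 0.1062  wx 0.0000 wy 0.0000 wz 0.0000  (85 mm 0 deg)
```

```bash
python3 -m handwheel '[{"wx":0,"wy":0,"wz":0,"x":0.06,"y":0.006,"z":0.04,"gripper":0.4},{"wx":0,"wy":0,"wz":0,"x":0.11,"y":0.012,"z":0.08,"gripper":0.4},{"wx":0,"wy":0,"wz":0,"x":0.1431,"y":0.0153,"z":0.12,"gripper":0.4},{"wx":0,"wy":0,"wz":0,"x":0.1431,"y":0.0153,"z":0.164,"gripper":0.4},{"wx":0,"wy":0,"wz":0,"x":0.1431,"y":0.0153,"z":0.164,"gripper":0.4}]' | head -3
python3 -m handwheel '[{"wx":0,"wy":0,"wz":0,"x":0,"y":0,"z":0.03,"gripper":0.4},{"wx":0,"wy":0,"wz":0,"x":0,"y":0,"z":0.06,"gripper":0.4},{"wx":0,"wy":0,"wz":0,"x":0,"y":0,"z":0.06,"gripper":0.4},{"wx":0,"wy":0,"wz":0,"x":0,"y":0,"z":0.06,"gripper":0.4}]'
python3 -c "
from h import *
plan((.506,-.4043,.0215,11.8))"
```

```text
t: 22.7
eef_pos: [0.5027, -0.4005, 0.1143]
ee_rot: [-3.135, -0.008, 1.778]
t: 23.1
eef_pos: [0.5061, -0.4067, 0.0739]
ee_rot: [3.141, 0.002, 1.775]
force: [0.2, -0.1, -0.2]
grip_width: 0.038
grasp_force: 0.0
leg1  x 0.0031 y 0.0004 z 0.0655  wx 0.0006 wy 0.0013 wz -0.0011  (52 mm 0 deg)
```

```bash
python3 -m handwheel '[{"wx":0,"wy":0,"wz":0,"x":0.003,"y":0.0004,"z":0.025,"gripper":0.4},{"wx":0,"wy":0,"wz":0,"x":0.003,"y":0.0004,"z":0.05,"gripper":0.4},{"wx":0,"wy":0,"wz":0,"x":0.003,"y":0.0004,"z":0.065,"gripper":0.4},{"wx":0,"wy":0,"wz":0,"x":0.003,"y":0.0004,"z":0.065,"gripper":0.4}]'
python3 -m handwheel '[{"wx":0,"wy":0,"wz":0,"x":0,"y":0,"z":0,"gripper":0},{"wx":0,"wy":0,"wz":0,"x":0,"y":0,"z":0,"gripper":0},{"wx":0,"wy":0,"wz":0,"x":0,"y":0,"z":0,"gripper":0},{"wx":0,"wy":0,"wz":0,"x":0,"y":0,"z":0,"gripper":0},{"wx":0,"wy":0,"wz":0,"x":0,"y":0,"z":0,"gripper":0}]' 55
python3 -m handwheel '[{"wx":0,"wy":0,"wz":0,"x":0,"y":0,"z":-0.01,"gripper":0},{"wx":0,"wy":0,"wz":0,"x":0,"y":0,"z":-0.02,"gripper":0},{"wx":0,"wy":0,"wz":0,"x":0,"y":0,"z":-0.04,"gripper":0},{"wx":0,"wy":0,"wz":0,"x":0,"y":0,"z":-0.07,"gripper":0},{"wx":0,"wy":0,"wz":0,"x":0,"y":0,"z":-0.1,"gripper":0}]'
python3 -c "
from h import *
plan((.506,-.4043,.20,11.8),(.505,-.25,.2,9),(.507,-.1,.2,6),(.515,.04,.2,4),(.5263,.1575,.2,2))"
```

```text
t: 23.5
eef_pos: [0.5049, -0.4037, 0.0197]
ee_rot: [-3.141, -0.0, 1.775]
force: [0.2, -0.1, -0.4]
grip_width: 0.0382
grasp_force: 0.0
t: 24.0
eef_pos: [0.5057, -0.4043, 0.0209]
ee_rot: [3.141, 0.002, 1.775]
force: [-0.4, -0.2, 3.3]
grip_width: 0.0114
grasp_force: 55.0
t: 24.5
eef_pos: [0.5045, -0.4034, 0.1006]
ee_rot: [-3.14, -0.001, 1.775]
force: [0.2, -0.4, -6.4]
grip_width: 0.0117
grasp_force: 55.0
leg1  x -0.0014 y 0.0014 z -0.1242  wx -0.0008 wy -0.0004 wz -0.0013  (99 mm 0 deg)
leg2  x 0.1891 y 0.0382 z 0.0000  wx 0.0000 wy 0.0000 wz 0.0311  (154 mm 3 deg)
leg3  x 0.1848 y 0.0318 z 0.0000  wx 0.0000 wy 0.0000 wz 0.0333  (150 mm 3 deg)
leg4  x 0.1730 y 0.0282 z 0.0000  wx 0.0000 wy 0.0000 wz 0.0222  (140 mm 2 deg)
leg5  x 0.1455 y 0.0243 z 0.0000  wx 0.0000 wy 0.0000 wz 0.0222  (118 mm 2 deg)
```

Cover lifted. Before carrying it I'll work out the box centre from the frame and the lock-ear hole in w2.

Run:
```python
from h import *
K=robot.camera_model('wrist')["K"];cm={"K":K,"world_to_cam":np.load('w2T.npy')};d=np.load('w2.npy');P=cloud(d,cm);im=cv2.imread('pics/w2.png')
for u in(278,300):print(px2w('w',d,u,173,cm).round(4))
print(px2w('w',d,289,183,cm).round(4))
a=np.radians(2.0);ux=np.array([np.cos(a),np.sin(a)]);uy=np.array([-np.sin(a),np.cos(a)])
m=(P[...,2]>.104)&(P[...,2]<.116)&(im.max(-1)>60);q=P[m][:,:2];x=q@ux;y=q@uy
k=(y>y.min()+.03);print('frame x',np.percentile(x[k],[.2,99.8])); 
k=(abs(x-x.mean())>.03)&(x>x.mean()-.05);print('outer -y edge',np.percentile(y[k],.5))
k=abs(x-x.mean())<.04;yy=np.sort(y[k]);print('inner edge',yy[-20])
# ear via dark hole pixels
g=im[165:182,280:298].max(-1);v,u=np.where(g<60);print('hole px',u.mean()+280,v.mean()+165,len(u))
A=np.array(cm['world_to_cam']);Ti=np.linalg.inv(A)
r=Ti[:3,:3]@[(u.mean()+280-K[0][2])/K[0][0],-(v.mean()+165-K[1][2])/K[1][1],-1];c=Ti[:3,3];h=c+r*(.110-c[2])/r[2];print('hole',h,'-> centre',h[:2]+.101*uy)
xm=np.percentile(x[(y>y.min()+.03)],[.2,99.8]).mean();ym=np.percentile(y[(abs(x-x.mean())>.03)&(x>x.mean()-.05)],.5)+.085;print('frame centre',xm*ux+ym*uy)
```

```text
[0.5192 0.0566 0.1105]
[0.5421 0.0566 0.1101]
[0.5307 0.0461 0.1105]
frame x [0.40686113 0.72404779]
outer -y edge -0.004186556375294571
inner edge 0.07381537153386462
hole px 288.59090909090907 172.86363636363637 66
hole [0.5302236  0.05669602 0.11      ] -> centre [0.52669875 0.15763449]
frame centre [0.56228966 0.10049829]
```

```bash
python3 -m handwheel '[{"wx":0,"wy":0,"wz":0,"x":0,"y":0,"z":-0.04,"gripper":0},{"wx":0,"wy":0,"wz":0,"x":0,"y":0,"z":-0.08,"gripper":0},{"wx":0,"wy":0,"wz":0,"x":0,"y":0,"z":-0.11,"gripper":0},{"wx":0,"wy":0,"wz":0,"x":0,"y":0,"z":-0.124,"gripper":0},{"wx":0,"wy":0,"wz":0,"x":0,"y":0,"z":-0.124,"gripper":0}]' | sed -n '2p;6p'
python3 -m handwheel '[{"wx":0,"wy":0,"wz":0.005,"x":0.03,"y":0.006,"z":0,"gripper":0},{"wx":0,"wy":0,"wz":0.01,"x":0.07,"y":0.014,"z":0,"gripper":0},{"wx":0,"wy":0,"wz":0.02,"x":0.11,"y":0.022,"z":0,"gripper":0},{"wx":0,"wy":0,"wz":0.025,"x":0.15,"y":0.03,"z":0,"gripper":0},{"wx":0,"wy":0,"wz":0.031,"x":0.189,"y":0.038,"z":0,"gripper":0}]' | sed -n '2p;6p'
python3 -m handwheel '[{"wx":0,"wy":0,"wz":0.007,"x":0.04,"y":0.007,"z":0,"gripper":0},{"wx":0,"wy":0,"wz":0.014,"x":0.08,"y":0.014,"z":0,"gripper":0},{"wx":0,"wy":0,"wz":0.021,"x":0.12,"y":0.021,"z":0,"gripper":0},{"wx":0,"wy":0,"wz":0.028,"x":0.155,"y":0.027,"z":0,"gripper":0},{"wx":0,"wy":0,"wz":0.033,"x":0.185,"y":0.032,"z":0,"gripper":0}]' | sed -n '2p;6p'
python3 -m handwheel '[{"wx":0,"wy":0,"wz":0.005,"x":0.04,"y":0.007,"z":0,"gripper":0},{"wx":0,"wy":0,"wz":0.01,"x":0.08,"y":0.013,"z":0,"gripper":0},{"wx":0,"wy":0,"wz":0.015,"x":0.12,"y":0.02,"z":0,"gripper":0},{"wx":0,"wy":0,"wz":0.02,"x":0.15,"y":0.024,"z":0,"gripper":0},{"wx":0,"wy":0,"wz":0.022,"x":0.173,"y":0.028,"z":0,"gripper":0}]' | sed -n '2p;6p'
python3 -c "
from h import *
plan((.5265,.1575,.2,2),(.5265,.1575,.14,2))"
```

```text
eef_pos: [0.5059, -0.4045, 0.2019]
grasp_force: 55.0
eef_pos: [0.5028, -0.2476, 0.1963]
grasp_force: 55.0
eef_pos: [0.5051, -0.0975, 0.1965]
grasp_force: 55.0
eef_pos: [0.513, 0.0422, 0.1964]
grasp_force: 55.0
leg1  x 0.1426 y 0.0269 z -0.0046  wx -0.0027 wy 0.0000 wz 0.0223  (116 mm 2 deg)
leg2  x 0.0000 y 0.0000 z 0.0750  wx 0.0000 wy 0.0000 wz 0.0000  (60 mm 0 deg)
```

```bash
python3 -m handwheel '[{"wx":0,"wy":0,"wz":0.008,"x":0.04,"y":0.007,"z":0,"gripper":0},{"wx":0,"wy":0,"wz":0.015,"x":0.08,"y":0.014,"z":0,"gripper":0},{"wx":0,"wy":0,"wz":0.022,"x":0.12,"y":0.022,"z":0,"gripper":0},{"wx":0,"wy":0,"wz":0.022,"x":0.1426,"y":0.0265,"z":0,"gripper":0},{"wx":0,"wy":0,"wz":0.022,"x":0.1426,"y":0.0265,"z":0,"gripper":0}]' | sed -n '2p;6p'
python3 - <<'E'
from h import *
for i in range(3):im,d=robot.get_image('wrist')
cm=robot.camera_model('wrist');P=cloud(d,cm);st()
cv2.imwrite('pics/w10.png',im)
im,d=robot.get_image('top');cv2.imwrite('pics/t10.png',im);P=cloud(d,robot.camera_model('top'))
plan((.5265,.1575,.145,2))
E
```

```text
eef_pos: [0.5265, 0.1578, 0.1963]
grasp_force: 55.0
{'t': 27.15, 'qpos': [0.1894, -0.0989, 1.8701, -0.0012, 1.3736, 0.1552], 'eef_pos': [0.5269, 0.1552, 0.1971], 'ee_rot': [-3.1385, 0.0016, 1.6052], 'force': [-0.555, 0.2649, -5.8383], 'grip_width': 0.0114, 'grasp_force': 54.9971}
leg1  x 0.0032 y -0.0006 z 0.0657  wx -0.0014 wy 0.0009 wz -0.0008  (53 mm 0 deg)
```

```bash
python3 -m handwheel '[{"wx":0,"wy":0.0005,"wz":0,"x":0.003,"y":-0.0005,"z":0.02,"gripper":0},{"wx":0,"wy":0.0005,"wz":0,"x":0.003,"y":-0.0005,"z":0.04,"gripper":0},{"wx":0,"wy":0.0005,"wz":0,"x":0.003,"y":-0.0005,"z":0.06,"gripper":0},{"wx":0,"wy":0.0005,"wz":0,"x":0.003,"y":-0.0005,"z":0.07,"gripper":0},{"wx":0,"wy":0.0005,"wz":0,"x":0.003,"y":-0.0005,"z":0.07,"gripper":0}]' | sed -n '2p;6p'
python3 -c "
from h import *
robot.get_image('wrist');robot.get_image('wrist');st();plan((.5265,.1575,.115,2))"
```

```text
eef_pos: [0.5257, 0.1577, 0.1398]
grasp_force: 55.0
{'t': 27.8, 'qpos': [0.1936, -0.0572, 1.9243, 0.0002, 1.2748, 0.1592], 'eef_pos': [0.5275, 0.1581, 0.1426], 'ee_rot': [-3.1413, -0.0002, 1.6051], 'force': [0.8659, -0.1068, -6.3074], 'grip_width': 0.0115, 'grasp_force': 54.9974}
leg1  x -0.0007 y -0.0012 z 0.0346  wx -0.0002 wy -0.0001 wz -0.0004  (28 mm 0 deg)
```

```bash
python3 -m handwheel '[{"wx":0,"wy":0,"wz":0,"x":-0.0005,"y":-0.001,"z":0.006,"gripper":0},{"wx":0,"wy":0,"wz":0,"x":-0.0005,"y":-0.001,"z":0.012,"gripper":0},{"wx":0,"wy":0,"wz":0,"x":-0.0005,"y":-0.001,"z":0.018,"gripper":0},{"wx":0,"wy":0,"wz":0,"x":-0.0005,"y":-0.001,"z":0.018,"gripper":0}]' | head -4
python3 -m handwheel '[{"wx":0,"wy":0,"wz":0,"x":0,"y":0,"z":0.005,"gripper":0},{"wx":0,"wy":0,"wz":0,"x":0,"y":0,"z":0.01,"gripper":0},{"wx":0,"wy":0,"wz":0,"x":0,"y":0,"z":0.014,"gripper":0},{"wx":0,"wy":0,"wz":0,"x":0,"y":0,"z":0.014,"gripper":0}]' | head -4
```

```text
t: 28.2
eef_pos: [0.5259, 0.1576, 0.1273]
ee_rot: [-3.14, 0.0, 1.605]
force: [-0.5, -0.8, -6.0]
t: 28.6
eef_pos: [0.5261, 0.1576, 0.1164]
ee_rot: [-3.14, 0.0, 1.605]
force: [-0.1, -0.4, -6.4]
```

The feet have entered without contact. Another 2 mm down should seat it.

```bash
python3 -m handwheel '[{"wx":0,"wy":0,"wz":0,"x":0,"y":0,"z":0.0012,"gripper":0},{"wx":0,"wy":0,"wz":0,"x":0,"y":0,"z":0.0025,"gripper":0},{"wx":0,"wy":0,"wz":0,"x":0,"y":0,"z":0.0025,"gripper":0}]' | head -4
python3 -m handwheel '[{"wx":0,"wy":0,"wz":0,"x":0,"y":0,"z":0,"gripper":0.4},{"wx":0,"wy":0,"wz":0,"x":0,"y":0,"z":0,"gripper":0.4},{"wx":0,"wy":0,"wz":0,"x":0,"y":0,"z":0,"gripper":0.4},{"wx":0,"wy":0,"wz":0,"x":0,"y":0,"z":-0.03,"gripper":0.4},{"wx":0,"wy":0,"wz":0,"x":0,"y":0,"z":-0.06,"gripper":0.4}]'
python3 -c "
from h import *
plan((.52,.02,.30,2))"
```

```text
t: 28.9
eef_pos: [0.5266, 0.1578, 0.1152]
ee_rot: [-3.142, -0.0, 1.605]
force: [0.1, -0.5, -6.3]
t: 29.4
eef_pos: [0.5264, 0.1577, 0.1638]
ee_rot: [-3.141, -0.0, 1.605]
force: [-0.4, 0.1, -0.2]
grip_width: 0.0376
grasp_force: 0.0
leg1  x -0.1717 y -0.0141 z -0.1702  wx -0.0005 wy -0.0001 wz -0.0004  (194 mm 0 deg)
```

```bash
python3 -m handwheel '[{"wx":0,"wy":0,"wz":0,"x":0,"y":0,"z":-0.05,"gripper":0.4},{"wx":0,"wy":0,"wz":0,"x":-0.05,"y":-0.005,"z":-0.09,"gripper":0.4},{"wx":0,"wy":0,"wz":0,"x":-0.1,"y":-0.01,"z":-0.13,"gripper":0.4},{"wx":0,"wy":0,"wz":0,"x":-0.17,"y":-0.014,"z":-0.17,"gripper":0.4},{"wx":0,"wy":0,"wz":0,"x":-0.17,"y":-0.014,"z":-0.17,"gripper":0.4}]' | head -3
python3 - <<'E'
from h import *
for i in range(3):im,d=robot.get_image('wrist')
cm=robot.camera_model('wrist');cv2.imwrite('pics/w11.png',im);np.save('w11.npy',d);np.save('w11T.npy',cm['world_to_cam']);P=cloud(d,cm);st()
a=np.radians(2);c=np.array([.5265,.1576]);ux=np.array([np.cos(a),np.sin(a)]);uy=np.array([-np.sin(a),np.cos(a)])
blob(P,c,.04,(.14,.165))
for s in(-.075,.075):blob(P,c+s*ux,.035,(.134,.16))
blob(P,c-.085*ux-.101*uy,.02,(.125,.15))
for x,y in((-.1,-.06),(.1,-.06),(-.1,.05),(.1,.05),(0,-.07),(.01,-.112),(-.01,-.112)):
    u,v=w2px(cm,(*(c+x*ux+y*uy),.115)); 
    if 0<v<258: print((x,y),px2w('w',d,u,v,cm).round(4))
E
```

```text
t: 29.9
eef_pos: [0.5215, 0.0186, 0.3042]
ee_rot: [3.134, 0.001, 1.602]
{'t': 30.05, 'qpos': [-0.063, -0.2107, 1.7988, 0.0009, 1.552, -0.0957], 'eef_pos': [0.5205, 0.0211, 0.2999], 'ee_rot': [3.14, -0.0008, 1.6035], 'force': [0.555, 0.4057, -1.2596], 'grip_width': 0.038, 'grasp_force': 0.0}
blob c 525.4 157.1  60.3 x 12.0 ang -88.0  zmax 154.5 n 1114
blob c 450.6 156.3  44.2 x 13.5 ang 81.9  zmax 144.9 n 721
blob c 599.9 161.5  43.5 x 13.1 ang 88.4  zmax 144.4 n 705
blob c 444.2 54.9  15.2 x 14.6 ang -55.4  zmax 139.6 n 241
(-0.1, -0.06) [0.4283 0.0942 0.1135]
(0.1, -0.06) [0.629  0.1012 0.1133]
(0, -0.07) [0.529  0.0876 0.1143]
(0.01, -0.112) [0.5405 0.0459 0.1138]
(-0.01, -0.112) [0.5204 0.0451 0.1135]
```

View pics/w11.png

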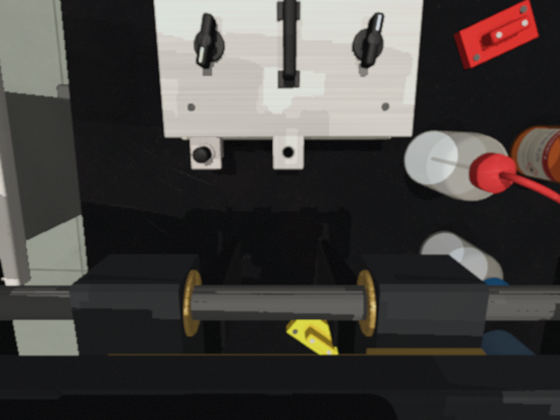

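The cover is seated: the plate top measures about 114 mm and the ears overlap at (288,152). The knobs are at (207,42) and (370,42), the pin at (204,155). Near knob next.

```bash
python3 -c "
from h import *
plan((.4508,.1553,.17,-11),(.4508,.1553,.1035,-11))"
```

```text
leg1  x 0.1703 y -0.0819 z 0.1624  wx 0.0010 wy -0.0006 wz 0.1430  (199 mm 13 deg)
leg2  x 0.0000 y 0.0000 z 0.0831  wx 0.0000 wy 0.0000 wz 0.0000  (67 mm 0 deg)
```

```bash
python3 -m handwheel '[{"wx":0,"wy":0,"wz":0.05,"x":0.05,"y":-0.025,"z":0.02,"gripper":0.4},{"wx":0,"wy":0,"wz":0.1,"x":0.1,"y":-0.05,"z":0.06,"gripper":0.4},{"wx":0,"wy":0,"wz":0.143,"x":0.17,"y":-0.082,"z":0.11,"gripper":0.4},{"wx":0,"wy":0,"wz":0.143,"x":0.17,"y":-0.082,"z":0.162,"gripper":0.4},{"wx":0,"wy":0,"wz":0.143,"x":0.17,"y":-0.082,"z":0.162,"gripper":0.4}]' | head -3
python3 -m handwheel '[{"wx":0,"wy":0,"wz":0,"x":0,"y":0,"z":0.01,"gripper":0.4},{"wx":0,"wy":0,"wz":0,"x":0,"y":0,"z":0.01,"gripper":0.4},{"wx":0,"wy":0,"wz":0,"x":0,"y":0,"z":0.01,"gripper":0.4}]' | head -4
python3 -c "
from h import *
plan((.4508,.1553,.1035,-11))"
```

```text
t: 30.55
eef_pos: [0.4442, 0.157, 0.1624]
ee_rot: [-3.13, 0.004, 1.386]
t: 30.85
eef_pos: [0.4515, 0.1548, 0.1635]
ee_rot: [3.139, -0.001, 1.379]
force: [-0.1, -0.1, 0.5]
leg1  x 0.0004 y -0.0011 z 0.0750  wx 0.0015 wy -0.0007 wz 0.0004  (60 mm 0 deg)
```

```bash
python3 -m handwheel '[{"wx":0,"wy":0,"wz":0,"x":0.0004,"y":-0.0005,"z":0.02,"gripper":0.4},{"wx":0,"wy":0,"wz":0,"x":0.0004,"y":-0.0005,"z":0.045,"gripper":0.4},{"wx":0,"wy":0,"wz":0,"x":0.0004,"y":-0.0005,"z":0.065,"gripper":0.4},{"wx":0,"wy":0,"wz":0,"x":0.0004,"y":-0.0005,"z":0.073,"gripper":0.4},{"wx":0,"wy":0,"wz":0,"x":0.0004,"y":-0.0005,"z":0.073,"gripper":0.4}]' | head -4
python3 -m handwheel '[{"wx":0,"wy":0,"wz":0,"x":0,"y":0,"z":0,"gripper":0},{"wx":0,"wy":0,"wz":0,"x":0,"y":0,"z":0,"gripper":0},{"wx":0,"wy":0,"wz":0,"x":0,"y":0,"z":0,"gripper":0},{"wx":0,"wy":0,"wz":0,"x":0,"y":0,"z":0,"gripper":0},{"wx":0,"wy":0,"wz":0,"x":0,"y":0,"z":0,"gripper":0}]' 20
python3 -c "
from h import *
s=robot.read_state();print(s['wrist_torque']);plan((.4508,.1553,.1035,-50),(.4508,.1553,.1035,-91))"
```

```text
t: 31.35
eef_pos: [0.4492, 0.155, 0.1023]
ee_rot: [-3.14, 0.0, 1.38]
force: [-0.4, 0.1, 0.8]
t: 31.85
eef_pos: [0.4505, 0.1556, 0.104]
ee_rot: [3.139, -0.001, 1.381]
force: [2.1, -0.6, 0.3]
grip_width: 0.0098
grasp_force: 20.0
[-0.2175748  -0.36562405  0.05649059]
leg1  x -0.0003 y 0.0004 z 0.0006  wx 0.0012 wy -0.0010 wz 0.4346  (1 mm 39 deg)
leg2  x 0.0000 y 0.0000 z 0.0000  wx 0.0000 wy 0.0000 wz 0.4556  (0 mm 41 deg)
```

```bash
python3 -m handwheel '[{"wx":0,"wy":0,"wz":0.085,"x":0,"y":0,"z":0,"gripper":0},{"wx":0,"wy":0,"wz":0.17,"x":0,"y":0,"z":0,"gripper":0},{"wx":0,"wy":0,"wz":0.255,"x":0,"y":0,"z":0,"gripper":0},{"wx":0,"wy":0,"wz":0.34,"x":0,"y":0,"z":0,"gripper":0},{"wx":0,"wy":0,"wz":0.425,"x":0,"y":0,"z":0,"gripper":0}]' 30
python3 -m handwheel '[{"wx":0,"wy":0,"wz":0.085,"x":0,"y":0,"z":0,"gripper":0},{"wx":0,"wy":0,"wz":0.17,"x":0,"y":0,"z":0,"gripper":0},{"wx":0,"wy":0,"wz":0.255,"x":0,"y":0,"z":0,"gripper":0},{"wx":0,"wy":0,"wz":0.33,"x":0,"y":0,"z":0,"gripper":0},{"wx":0,"wy":0,"wz":0.39,"x":0,"y":0,"z":0,"gripper":0}]'
python3 -c "
from h import *
s=robot.read_state();print(s['wrist_torque']);plan((.4508,.1553,.1035,-90))"
```

```text
t: 32.35
eef_pos: [0.4504, 0.1556, 0.104]
ee_rot: [3.141, -0.002, 0.708]
force: [2.2, -0.3, 1.6]
grip_width: 0.0099
grasp_force: 30.0
t: 32.85
eef_pos: [0.4504, 0.1557, 0.104]
ee_rot: [-3.141, -0.002, 0.096]
force: [2.1, 0.1, 1.0]
grip_width: 0.0097
grasp_force: 30.0
[-0.09681661 -0.17200922  0.10628908]
leg1  x 0.0005 y 0.0005 z 0.0006  wx -0.0002 wy -0.0013 wz 0.0613  (1 mm 6 deg)
```

```bash
python3 -m handwheel '[{"wx":0,"wy":0,"wz":0.03,"x":0,"y":0,"z":0,"gripper":0},{"wx":0,"wy":0,"wz":0.055,"x":0,"y":0,"z":0,"gripper":0},{"wx":0,"wy":0,"wz":0.075,"x":0,"y":0,"z":0,"gripper":0},{"wx":0,"wy":0,"wz":0.075,"x":0,"y":0,"z":0,"gripper":0}]'
python3 -c "
from h import *
s=robot.read_state();print(s['wrist_torque'],s['ee_rot'])"
```

```text
t: 33.25
eef_pos: [0.4501, 0.156, 0.104]
ee_rot: [-3.14, -0.001, -0.016]
force: [0.6, 2.4, 2.5]
grip_width: 0.0102
grasp_force: 30.2
[0.27335203 0.00399548 0.53300526] [-3.14044220e+00 -1.42465636e-03 -1.59942434e-02]
```

The torque rose to 0.53 N m against the stop. I'll release and move to the far knob.

```bash
python3 -m handwheel '[{"wx":0,"wy":0,"wz":-0.015,"x":0,"y":0,"z":0,"gripper":0.4},{"wx":0,"wy":0,"wz":-0.015,"x":0,"y":0,"z":0,"gripper":0.4},{"wx":0,"wy":0,"wz":-0.015,"x":0,"y":0,"z":0,"gripper":0.4},{"wx":0,"wy":0,"wz":-0.015,"x":0,"y":0,"z":-0.04,"gripper":0.4},{"wx":0,"wy":0,"wz":-0.015,"x":0,"y":0,"z":-0.09,"gripper":0.4}]' | head -4
python3 -c "
from h import *
plan((.52,.158,.18,-46),(.6004,.1606,.17,-2),(.6004,.1606,.1035,-2))"
```

```text
t: 33.75
eef_pos: [0.4473, 0.1549, 0.1731]
ee_rot: [3.14, 0.007, 0.006]
force: [-0.1, 0.2, 0.2]
leg1  x 0.0908 y -0.0034 z -0.0092  wx -0.0008 wy 0.0044 wz -0.4852  (73 mm 44 deg)
leg2  x 0.0746 y 0.0675 z 0.0125  wx 0.0000 wy 0.0000 wz -0.4889  (81 mm 44 deg)
leg3  x 0.0000 y 0.0000 z 0.0831  wx 0.0000 wy 0.0000 wz 0.0000  (67 mm 0 deg)
```

```bash
python3 -m handwheel '[{"wx":0,"wy":0,"wz":-0.09,"x":0.02,"y":0,"z":-0.009,"gripper":0.4},{"wx":0,"wy":0,"wz":-0.18,"x":0.04,"y":0,"z":-0.009,"gripper":0.4},{"wx":0,"wy":0,"wz":-0.28,"x":0.06,"y":0,"z":-0.009,"gripper":0.4},{"wx":0,"wy":0,"wz":-0.38,"x":0.08,"y":0,"z":-0.009,"gripper":0.4},{"wx":0,"wy":0,"wz":-0.475,"x":0.09,"y":-0.003,"z":-0.009,"gripper":0.4}]' | head -3
python3 -m handwheel '[{"wx":0,"wy":0,"wz":-0.095,"x":0.02,"y":0.018,"z":0,"gripper":0.4},{"wx":0,"wy":0,"wz":-0.19,"x":0.04,"y":0.035,"z":0,"gripper":0.4},{"wx":0,"wy":0,"wz":-0.28,"x":0.06,"y":0.05,"z":0,"gripper":0.4},{"wx":0,"wy":0,"wz":-0.38,"x":0.075,"y":0.0675,"z":0.01,"gripper":0.4},{"wx":0,"wy":0,"wz":-0.47,"x":0.075,"y":0.0675,"z":0.01,"gripper":0.4}]' | head -3
python3 - <<'E'
from h import *
for i in range(3):im,d=robot.get_image('wrist')
st();plan((.6004,.1606,.1035,-2))
E
```

```text
t: 34.25
eef_pos: [0.5222, 0.158, 0.182]
ee_rot: [-3.141, 0.001, 0.744]
t: 34.75
eef_pos: [0.603, 0.1582, 0.1725]
ee_rot: [-3.139, 0.001, 1.482]
{'t': 34.9, 'qpos': [0.1714, 0.0786, 1.7338, 0.0002, 1.3307, 0.2682], 'eef_pos': [0.602, 0.1586, 0.1737], 'ee_rot': [-3.1401, 0.0002, 1.4739], 'force': [-0.2443, 0.9454, -0.0669], 'grip_width': 0.0383, 'grasp_force': 0.0}
leg1  x 0.0023 y -0.0021 z 0.0878  wx -0.0009 wy 0.0001 wz -0.0394  (70 mm 4 deg)
```

```bash
python3 -m handwheel '[{"wx":0,"wy":0,"wz":-0.039,"x":0.0023,"y":-0.0021,"z":0.02,"gripper":0.4},{"wx":0,"wy":0,"wz":-0.039,"x":0.0023,"y":-0.0021,"z":0.05,"gripper":0.4},{"wx":0,"wy":0,"wz":-0.039,"x":0.0023,"y":-0.0021,"z":0.075,"gripper":0.4},{"wx":0,"wy":0,"wz":-0.039,"x":0.0023,"y":-0.0021,"z":0.0875,"gripper":0.4},{"wx":0,"wy":0,"wz":-0.039,"x":0.0023,"y":-0.0021,"z":0.0875,"gripper":0.4}]' | head -4
python3 -m handwheel '[{"wx":0,"wy":0,"wz":0,"x":0,"y":0,"z":0,"gripper":0},{"wx":0,"wy":0,"wz":0,"x":0,"y":0,"z":0,"gripper":0},{"wx":0,"wy":0,"wz":0,"x":0,"y":0,"z":0,"gripper":0},{"wx":0,"wy":0,"wz":0,"x":0,"y":0,"z":0,"gripper":0},{"wx":0,"wy":0,"wz":0,"x":0,"y":0,"z":0,"gripper":0}]' 20
python3 -c "
from h import *
s=robot.read_state();print(s['wrist_torque']);plan((.6004,.1606,.1035,-88))"
```

```text
t: 35.4
eef_pos: [0.5992, 0.1606, 0.1026]
ee_rot: [-3.138, 0.001, 1.537]
force: [-0.3, -0.3, -0.5]
t: 35.9
eef_pos: [0.6005, 0.1609, 0.1054]
ee_rot: [-3.141, -0.0, 1.538]
force: [-3.6, -0.1, 4.7]
grip_width: 0.0098
grasp_force: 20.0
[-0.09474573  0.77277911 -0.0700563 ]
leg1  x -0.0004 y -0.0001 z 0.0024  wx -0.0005 wy 0.0002 wz 0.9570  (2 mm 86 deg)
```

```bash
python3 -m handwheel '[{"wx":0,"wy":0,"wz":0.085,"x":0,"y":0,"z":0,"gripper":0},{"wx":0,"wy":0,"wz":0.17,"x":0,"y":0,"z":0,"gripper":0},{"wx":0,"wy":0,"wz":0.255,"x":0,"y":0,"z":0,"gripper":0},{"wx":0,"wy":0,"wz":0.34,"x":0,"y":0,"z":0,"gripper":0},{"wx":0,"wy":0,"wz":0.425,"x":0,"y":0,"z":0,"gripper":0}]' 30 | head -4
python3 -m handwheel '[{"wx":0,"wy":0,"wz":0.085,"x":0,"y":0,"z":0,"gripper":0},{"wx":0,"wy":0,"wz":0.17,"x":0,"y":0,"z":0,"gripper":0},{"wx":0,"wy":0,"wz":0.255,"x":0,"y":0,"z":0,"gripper":0},{"wx":0,"wy":0,"wz":0.34,"x":0,"y":0,"z":0,"gripper":0},{"wx":0,"wy":0,"wz":0.425,"x":0,"y":0,"z":0,"gripper":0}]' | head -4
python3 -m handwheel '[{"wx":0,"wy":0,"wz":0.05,"x":0,"y":0,"z":0,"gripper":0},{"wx":0,"wy":0,"wz":0.1,"x":0,"y":0,"z":0,"gripper":0},{"wx":0,"wy":0,"wz":0.145,"x":0,"y":0,"z":0,"gripper":0},{"wx":0,"wy":0,"wz":0.145,"x":0,"y":0,"z":0,"gripper":0}]'
python3 -c "
from h import *
s=robot.read_state();print(s['wrist_torque'])"
```

```text
t: 36.4
eef_pos: [0.6018, 0.1604, 0.1054]
ee_rot: [3.139, -0.001, 0.866]
force: [0.4, -3.1, 1.5]
t: 36.9
eef_pos: [0.6024, 0.1595, 0.1054]
ee_rot: [3.139, -0.003, 0.198]
force: [3.1, -4.3, 0.8]
t: 37.3
eef_pos: [0.6023, 0.1594, 0.1054]
ee_rot: [3.139, -0.004, -0.023]
force: [2.8, -5.4, 3.2]
grip_width: 0.0098
grasp_force: 30.9
[-1.00426238 -0.17916319  0.6772629 ]
```

The far knob is at its stop too (0.68 N m). I'll release, go to a hover and verify everything, pin included.

```bash
python3 -m handwheel '[{"wx":0,"wy":0,"wz":-0.015,"x":0,"y":0,"z":0,"gripper":0.4},{"wx":0,"wy":0,"wz":-0.015,"x":0,"y":0,"z":0,"gripper":0.4},{"wx":0,"wy":0,"wz":-0.015,"x":0,"y":0,"z":0,"gripper":0.4},{"wx":0,"wy":0,"wz":-0.015,"x":0,"y":0,"z":-0.04,"gripper":0.4},{"wx":0,"wy":0,"wz":-0.015,"x":0,"y":0,"z":-0.09,"gripper":0.4}]' | head -3
python3 -m handwheel '[{"wx":0,"wy":0,"wz":-0.09,"x":0,"y":0,"z":-0.05,"gripper":0.4},{"wx":0,"wy":0,"wz":-0.18,"x":-0.03,"y":0.02,"z":-0.1,"gripper":0.4},{"wx":0,"wy":0,"wz":-0.28,"x":-0.06,"y":0.05,"z":-0.11,"gripper":0.4},{"wx":0,"wy":0,"wz":-0.37,"x":-0.08,"y":0.08,"z":-0.11,"gripper":0.4},{"wx":0,"wy":0,"wz":-0.46,"x":-0.1,"y":0.1,"z":-0.11,"gripper":0.4}]' | head -3
python3 -c "
from h import *
plan((.49,.0,.26,2))"
```

```text
t: 37.8
eef_pos: [0.5984, 0.1608, 0.1737]
ee_rot: [3.141, 0.007, -0.001]
t: 38.3
eef_pos: [0.52, 0.0802, 0.265]
ee_rot: [3.141, -0.001, 0.728]
leg1  x -0.0946 y 0.0500 z 0.0062  wx 0.0006 wy -0.0006 wz -0.5591  (86 mm 50 deg)
```

```bash
python3 -m handwheel '[{"wx":0,"wy":0,"wz":-0.09,"x":-0.02,"y":0.01,"z":0,"gripper":0.4},{"wx":0,"wy":0,"wz":-0.18,"x":-0.04,"y":0.02,"z":0,"gripper":0.4},{"wx":0,"wy":0,"wz":-0.27,"x":-0.06,"y":0.03,"z":0,"gripper":0.4},{"wx":0,"wy":0,"wz":-0.36,"x":-0.08,"y":0.04,"z":0.006,"gripper":0.4},{"wx":0,"wy":0,"wz":-0.45,"x":-0.095,"y":0.05,"z":0.006,"gripper":0.4}]' | head -3
python3 -m handwheel '[{"wx":0,"wy":0,"wz":-0.05,"x":0,"y":0,"z":0,"gripper":0.4},{"wx":0,"wy":0,"wz":-0.105,"x":0,"y":0,"z":0,"gripper":0.4},{"wx":0,"wy":0,"wz":-0.105,"x":0,"y":0,"z":0,"gripper":0.4}]' | head -3
python3 - <<'E'
from h import *
for i in range(3):im,d=robot.get_image('wrist')
cm=robot.camera_model('wrist');cv2.imwrite('pics/w12.png',im);np.save('w12.npy',d);np.save('w12T.npy',cm['world_to_cam']);P=cloud(d,cm);st()
a=np.radians(2);c=np.array([.5263,.1576]);ux=np.array([np.cos(a),np.sin(a)]);uy=np.array([-np.sin(a),np.cos(a)])
blob(P,c,.04,(.14,.165))
for s in(-.075,.075):blob(P,c+s*ux,.035,(.134,.16))
blob(P,c-.085*ux-.101*uy,.02,(.13,.15))
h=c-.101*uy;u,v=map(int,w2px(cm,(*h,.115)));g=im[v-12:v+13,u-12:u+13].max(-1);vv,uu=np.where(g<60);uh,vh=uu.mean()+u-12,vv.mean()+v-12
T=np.linalg.inv(np.array(cm['world_to_cam']));K=cm['K'];r=T[:3,:3]@[(uh-K[0][2])/K[0][0],-(vh-K[1][2])/K[1][1],-1];o=T[:3,3]
print('pred',h,(u,v),'hole px',uh,vh,len(uu),'cover hole',o+r*(.115-o[2])/r[2])
cv2.imwrite('pics/c12.png',cv2.resize(im[:200,140:440],None,fx=2.5,fy=2.5,interpolation=2))
E
```

```text
t: 38.8
eef_pos: [0.4891, 0.0003, 0.2587]
ee_rot: [-3.14, -0.001, 1.434]
t: 39.1
eef_pos: [0.4898, 0.0008, 0.2593]
ee_rot: [-3.141, -0.001, 1.593]
{'t': 39.25, 'qpos': [-0.1081, -0.2713, 1.9151, 0.0004, 1.4983, -0.1295], 'eef_pos': [0.49, 0.0009, 0.2594], 'ee_rot': [-3.1412, -0.0004, 1.5922], 'force': [-0.1671, -0.2904, -0.7443], 'grip_width': 0.0384, 'grasp_force': 0.0}
blob c 525.7 141.0  31.4 x 12.5 ang -89.0  zmax 156.3 n 783
blob c 450.7 152.5  43.5 x 6.8 ang 1.6  zmax 146.3 n 659
blob c 599.8 156.1  43.8 x 8.4 ang -2.1  zmax 146.3 n 709
blob c 445.3 53.8  15.0 x 14.9 ang -45.7  zmax 141.5 n 295
pred [0.52982485 0.05666153] (324, 135) hole px 322.6666666666667 135.14666666666668 75 cover hole [0.52840125 0.05691604 0.115     ]
```

View pics/c12.png

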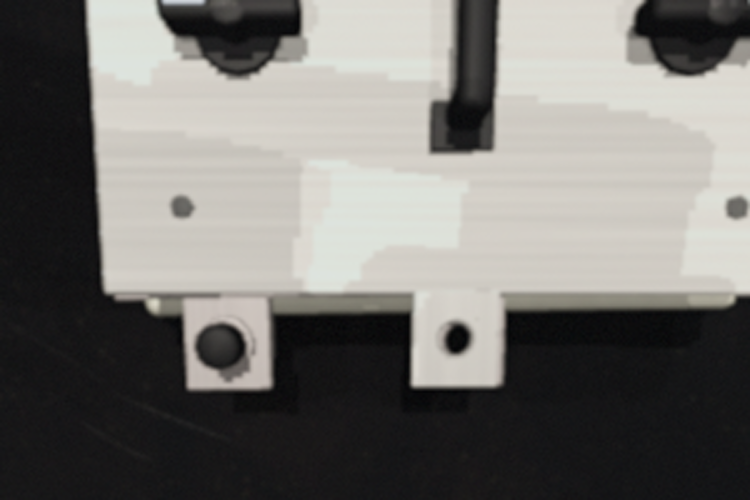

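The crop shows both wings along x, the pin at (221,345) and the free ear hole at (457,337). Measured, the pin is at (445.3,53.8) and the cover hole at about (528.4,56.9). The box hole earlier was (530.2,56.7), so I'll aim at 529.2. Grasping the pin next; I'll also check the far knob with the top camera.

Run:
```python
from h import *
im,d=robot.get_image('top');P=cloud(d,robot.camera_model('top'))
a=np.radians(2);c=np.array([.5263,.1576]);ux=np.array([np.cos(a),np.sin(a)])
for s in(-.075,.075):blob(P,c+s*ux,.035,(.132,.16))
blob(P,c,.04,(.14,.165))
rect('top',im,d,(150,160,265,290),(.105,.125),90)
plan((.4451,.0538,.16,2),(.4451,.0538,.0975,2))
```

```text
blob c 449.4 158.5  42.7 x 12.6 ang -1.2  zmax 149.3 n 58
blob c 597.8 160.3  40.6 x 13.1 ang 5.1  zmax 149.2 n 49
blob c 523.5 159.3  61.4 x 9.8 ang -89.0  zmax 160.6 n 83
c 524.2 160.7 size 248.6 x 172.2 long-axis 0.94 deg z 115.9 n 3325
leg1  x 0.0673 y -0.0546 z 0.1244  wx -0.0002 wy -0.0002 wz -0.0084  (121 mm 1 deg)
leg2  x 0.0000 y 0.0000 z 0.0781  wx 0.0000 wy 0.0000 wz 0.0000  (63 mm 0 deg)
```

```bash
python3 -m handwheel '[{"wx":0,"wy":0,"wz":-0.008,"x":0.03,"y":-0.025,"z":0.04,"gripper":0.4},{"wx":0,"wy":0,"wz":-0.008,"x":0.067,"y":-0.0546,"z":0.08,"gripper":0.4},{"wx":0,"wy":0,"wz":-0.008,"x":0.067,"y":-0.0546,"z":0.12,"gripper":0.4},{"wx":0,"wy":0,"wz":-0.008,"x":0.067,"y":-0.0546,"z":0.12,"gripper":0.4},{"wx":0,"wy":0,"wz":-0.008,"x":0.067,"y":-0.0546,"z":0.12,"gripper":0.4}]' | head -3
python3 -c "
from h import *
robot.get_image('wrist');robot.get_image('wrist');plan((.4451,.0538,.0975,2))"
```

```text
t: 39.8
eef_pos: [0.4452, 0.0533, 0.164]
ee_rot: [-3.141, -0.0, 1.606]
leg1  x 0.0011 y -0.0023 z 0.0856  wx 0.0021 wy -0.0000 wz -0.0004  (68 mm 0 deg)
```

```bash
python3 -m handwheel '[{"wx":0,"wy":0,"wz":0,"x":0.001,"y":-0.001,"z":0.02,"gripper":0.4},{"wx":0,"wy":0,"wz":0,"x":0.001,"y":-0.001,"z":0.045,"gripper":0.4},{"wx":0,"wy":0,"wz":0,"x":0.001,"y":-0.001,"z":0.07,"gripper":0.4},{"wx":0,"wy":0,"wz":0,"x":0.001,"y":-0.001,"z":0.0825,"gripper":0.4},{"wx":0,"wy":0,"wz":0,"x":0.001,"y":-0.001,"z":0.0825,"gripper":0.4}]' | head -4
python3 -c "
from h import *
plan((.4451,.0538,.0975,2))"
```

```text
t: 40.4
eef_pos: [0.4433, 0.0538, 0.096]
ee_rot: [-3.138, -0.0, 1.605]
force: [-0.1, -0.7, 0.2]
leg1  x -0.0001 y 0.0022 z -0.0019  wx -0.0020 wy -0.0002 wz -0.0002  (2 mm 0 deg)
```

```bash
python3 -m handwheel '[{"wx":0,"wy":0,"wz":0,"x":0,"y":0,"z":-0.001,"gripper":0.4},{"wx":0,"wy":0,"wz":0,"x":0,"y":0.0005,"z":-0.001,"gripper":0},{"wx":0,"wy":0,"wz":0,"x":0,"y":0.0005,"z":-0.001,"gripper":0},{"wx":0,"wy":0,"wz":0,"x":0,"y":0.0005,"z":-0.001,"gripper":0},{"wx":0,"wy":0,"wz":0,"x":0,"y":0.0005,"z":-0.001,"gripper":0}]' 25
python3 -m handwheel '[{"wx":0,"wy":0,"wz":0,"x":0,"y":0,"z":-0.015,"gripper":0},{"wx":0,"wy":0,"wz":0,"x":0,"y":0,"z":-0.03,"gripper":0},{"wx":0,"wy":0,"wz":0,"x":0,"y":0,"z":-0.05,"gripper":0},{"wx":0,"wy":0,"wz":0,"x":0,"y":0,"z":-0.07,"gripper":0},{"wx":0,"wy":0,"wz":0,"x":0,"y":0,"z":-0.07,"gripper":0}]'
python3 -c "
from h import *
robot.get_image('wrist');plan((.5292,.0568,.152,2))"
```

```text
t: 40.9
eef_pos: [0.4451, 0.054, 0.099]
ee_rot: [3.141, -0.0, 1.606]
force: [-0.1, 0.1, 2.1]
grip_width: 0.0155
grasp_force: 25.0
t: 41.4
eef_pos: [0.4469, 0.0541, 0.1582]
ee_rot: [3.135, 0.0, 1.606]
force: [1.3, 0.0, 0.2]
grip_width: 0.0153
grasp_force: 25.0
leg1  x -0.0002 y 0.1041 z 0.0060  wx 0.0025 wy -0.0000 wz 0.0002  (83 mm 0 deg)
```

```bash
python3 -m handwheel '[{"wx":0,"wy":0,"wz":0,"x":0,"y":0.03,"z":0,"gripper":0},{"wx":0,"wy":0,"wz":0,"x":0,"y":0.065,"z":0,"gripper":0},{"wx":0,"wy":0,"wz":0,"x":0,"y":0.104,"z":0,"gripper":0},{"wx":0,"wy":0,"wz":0,"x":0,"y":0.104,"z":0,"gripper":0},{"wx":0,"wy":0,"wz":0,"x":0,"y":0.104,"z":0,"gripper":0}]' | head -3
python3 - <<'E'
from h import *
for i in range(4):im,d=robot.get_image('wrist')
st();plan((.5292,.0568,.104,2))
E
```

```text
t: 41.95
eef_pos: [0.5272, 0.0569, 0.1532]
ee_rot: [-3.139, -0.0, 1.606]
{'t': 42.15, 'qpos': [0.0063, -0.1143, 1.9575, 0.0002, 1.299, -0.029], 'eef_pos': [0.5269, 0.057, 0.1542], 'ee_rot': [-3.141, -0.0002, 1.6061], 'force': [0.8915, -0.3456, -0.1813], 'grip_width': 0.0153, 'grasp_force': 24.9998}
leg1  x -0.0003 y 0.0028 z 0.0627  wx -0.0004 wy -0.0001 wz 0.0002  (50 mm 0 deg)
```

```bash
python3 -m handwheel '[{"wx":0,"wy":0,"wz":0,"x":0,"y":0.0028,"z":0.008,"gripper":0},{"wx":0,"wy":0,"wz":0,"x":0,"y":0.0028,"z":0.018,"gripper":0},{"wx":0,"wy":0,"wz":0,"x":0,"y":0.0028,"z":0.018,"gripper":0},{"wx":0,"wy":0,"wz":0,"x":0,"y":0.0028,"z":0.018,"gripper":0},{"wx":0,"wy":0,"wz":0,"x":0,"y":0.0028,"z":0.018,"gripper":0}]' | head -4
python3 - <<'E'
from h import *
for i in range(3):im,d=robot.get_image('wrist')
st();plan((.5292,.0568,.104,2));cm=robot.camera_model('wrist')
cv2.imwrite('pics/w13.png',im)
E
```

```text
t: 42.65
eef_pos: [0.5301, 0.0571, 0.14]
ee_rot: [-3.142, -0.0, 1.606]
force: [0.9, 0.5, -0.9]
{'t': 42.8, 'qpos': [0.0064, -0.0953, 1.9642, 0.0002, 1.2723, -0.0288], 'eef_pos': [0.5303, 0.057, 0.1403], 'ee_rot': [3.1412, -0.0002, 1.6059], 'force': [0.7116, 0.2246, -1.0015], 'grip_width': 0.0154, 'grasp_force': 24.9998}
leg1  x -0.0003 y -0.0014 z 0.0454  wx 0.0002 wy -0.0001 wz 0.0001  (36 mm 0 deg)
```

```bash
python3 -m handwheel '[{"wx":0,"wy":0,"wz":0,"x":0,"y":-0.0012,"z":0.004,"gripper":0},{"wx":0,"wy":0,"wz":0,"x":0,"y":-0.0012,"z":0.008,"gripper":0},{"wx":0,"wy":0,"wz":0,"x":0,"y":-0.0012,"z":0.012,"gripper":0},{"wx":0,"wy":0,"wz":0,"x":0,"y":-0.0012,"z":0.012,"gripper":0}]' | head -4
python3 -m handwheel '[{"wx":0,"wy":0,"wz":0,"x":0,"y":0,"z":0.003,"gripper":0},{"wx":0,"wy":0,"wz":0,"x":0,"y":0,"z":0.007,"gripper":0},{"wx":0,"wy":0,"wz":0,"x":0,"y":0,"z":0.0105,"gripper":0},{"wx":0,"wy":0,"wz":0,"x":0,"y":0,"z":0.0105,"gripper":0}]' | head -5
```

```text
t: 43.2
eef_pos: [0.5286, 0.057, 0.1295]
ee_rot: [-3.14, -0.0, 1.606]
force: [-0.3, 0.3, -0.3]
t: 43.6
eef_pos: [0.5288, 0.057, 0.1213]
ee_rot: [-3.141, -0.0, 1.606]
force: [-0.8, 0.4, -0.1]
grip_width: 0.015
```

The tip has entered with no force. Down to home.

```bash
python3 -m handwheel '[{"wx":0,"wy":0,"wz":0,"x":0,"y":0,"z":0.005,"gripper":0},{"wx":0,"wy":0,"wz":0,"x":0,"y":0,"z":0.01,"gripper":0},{"wx":0,"wy":0,"wz":0,"x":0,"y":0,"z":0.014,"gripper":0},{"wx":0,"wy":0,"wz":0,"x":0,"y":0,"z":0.014,"gripper":0}]' | head -5
python3 -m handwheel '[{"wx":0,"wy":0,"wz":0,"x":0,"y":0,"z":0.004,"gripper":0},{"wx":0,"wy":0,"wz":0,"x":0,"y":0,"z":0.0075,"gripper":0},{"wx":0,"wy":0,"wz":0,"x":0,"y":0,"z":0.0075,"gripper":0}]' | head -5
```

```text
t: 44.0
eef_pos: [0.5287, 0.057, 0.11]
ee_rot: [-3.14, -0.0, 1.606]
force: [-0.5, -0.1, 0.3]
grip_width: 0.0153
t: 44.3
eef_pos: [0.5289, 0.057, 0.1042]
ee_rot: [-3.141, -0.0, 1.606]
force: [0.3, 0.6, -1.1]
grip_width: 0.0153
```

Home height reached (0.104). I'll release, back off and verify.

```bash
python3 -m handwheel '[{"wx":0,"wy":0,"wz":0,"x":0,"y":0,"z":0.0005,"gripper":0.4},{"wx":0,"wy":0,"wz":0,"x":0,"y":0,"z":0.0005,"gripper":0.4},{"wx":0,"wy":0,"wz":0,"x":0,"y":0,"z":0.0005,"gripper":0.4},{"wx":0,"wy":0,"wz":0,"x":0,"y":0,"z":-0.03,"gripper":0.4},{"wx":0,"wy":0,"wz":0,"x":0,"y":0,"z":-0.07,"gripper":0.4}]' | tail -2
python3 -m handwheel '[{"wx":0,"wy":0,"wz":0,"x":0,"y":0,"z":-0.05,"gripper":0.4},{"wx":0,"wy":0,"wz":0,"x":-0.04,"y":0,"z":-0.1,"gripper":0.4},{"wx":0,"wy":0,"wz":0,"x":-0.08,"y":0,"z":-0.17,"gripper":0.4},{"wx":0,"wy":0,"wz":0,"x":-0.08,"y":0,"z":-0.17,"gripper":0.4},{"wx":0,"wy":0,"wz":0,"x":-0.08,"y":0,"z":-0.17,"gripper":0.4}]' | head -3
python3 - <<'E'
from h import *
for i in range(4):im,d=robot.get_image('wrist')
cm=robot.camera_model('wrist');cv2.imwrite('pics/w14.png',im);P=cloud(d,cm);st()
blob(P,(.529,.057),.02,(.13,.16))
a=np.radians(2);c=np.array([.5257,.1576]);ux=np.array([np.cos(a),np.sin(a)])
for s in(-.075,.075):blob(P,c+s*ux,.035,(.134,.16))
E
```

```text
grip_width: 0.0377
grasp_force: 0.0
t: 45.3
eef_pos: [0.5328, -0.0079, 0.3001]
ee_rot: [3.136, 0.001, 1.604]
{'t': 45.5, 'qpos': [-0.1131, -0.1831, 1.7851, 0.0004, 1.5443, -0.1492], 'eef_pos': [0.5303, -0.0062, 0.2938], 'ee_rot': [-3.137, -0.0011, 1.6068], 'force': [-0.1608, 0.641, 0.8507], 'grip_width': 0.0379, 'grasp_force': 0.0}
blob c 528.8 56.5  14.7 x 14.6 ang -42.2  zmax 146.1 n 234
blob c 450.2 153.2  44.2 x 8.0 ang 2.3  zmax 146.2 n 615
blob c 599.5 157.4  43.4 x 10.7 ang 2.0  zmax 146.0 n 759
```

View pics/w14.png

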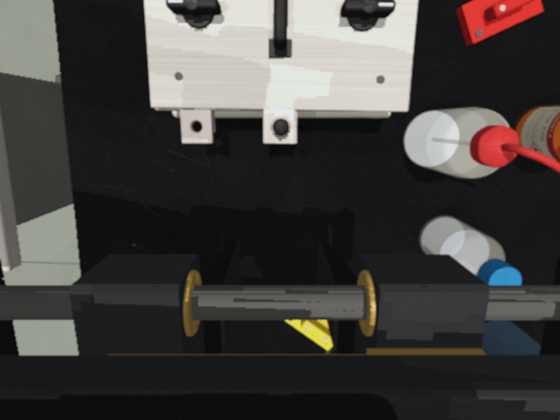

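The pin stands in the lock ear at (281,128) with its top at about 145 mm, so it is home. The parking ear at (197,127) is empty, and both wings measure 2°, along the cover's x.

```bash
python3 -c "
from plant import robot
print(robot.finish_job())"
```

```text
the job is handed in; nothing more can be done
None
```

The job is handed in: the 98 mm and 84 mm tops are seated (the 70 mm top was not on the bench, so that half stays open), the cover is on, both wing knobs are at their stops, and the lock pin is home in the lock ear.

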